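# Snap the cover onto the lower nursery tray

### The job

Take the blue-green holed cover, fit its four holes over the four orange snap posts of the clear tray, and press it down gently and evenly, keeping it close to level throughout, until all four posts have clicked through and the cover sits fully home on them. Then let go of it. Leave the comb and the block in the tray, and everything else on the nightstand, where they are.

Things in the scene. Friction and masses are not known exactly. Their poses are not given: they have to be found in the camera images.
- tray: Fixed clear acrylic tray, 200 x 160 mm, walls 26 mm high, 4 mm thick; origin under its centre on the nightstand, x along the long side, z up. Four orange snap posts stand in it at x = +-70, y = +-50 mm, each a plunger on a spring of its own: pushing one down more than 14 mm (about 30 N on all four together) overstrains it. Tipping the cover over 0.08 rad (4.5 degrees) at any time is too uneven.
- post_0 (a point): Centre of the flat shoulder (16 mm wide, 50 mm up when unloaded) of the post at x = -70, y = -50 mm in the tray frame; axes as the tray's; moves with the plunger. A pin 8.6 mm in diameter rises from it and tapers, 12 to 17.5 mm above it, to a 3 mm tip. Two sprung barbs stick out of the pin to +x and -x, 13.8 mm wide overall at 5.5 mm above the shoulder, slanting in above that.
- post_1 (a point): The same for the post at x = -70, y = +50 mm. A cover threaded on the pins first rests on the barbs, about 8 mm above the shoulders. Pressed, it squeezes the barbs in while the posts yield downward by some mm; each barb pair lets go at 4 to 5 N (16 to 20 N for all four), the post jumps up through its hole, and the barbs snap out over the cover.
- post_2 (a point): the same for the post at x = +70, y = -50 mm
- post_3 (a point): the same for the post at x = +70, y = +50 mm
- cover: the cover described at cover_grip; origin at the centre of its underside; axes: x long side, z up
- cover_grip (a point): Centre of the fin of the loose blue-green plate (170 x 130 x 5 mm, about 140 g, flat on the nightstand at first). The fin stands mid-plate: 50 mm long along the plate's long side (x), 14 mm thick (y), 34 mm tall; this point is 22 mm above the plate's underside, 17 mm below the fin's top. z is up. Half a turn makes no difference.
- hole_0 (a point): centre of the cover's square hole (10.4 mm wide, through) at x = -70, y = -50 mm in the cover's frame, on the plate's underside; axes as the cover's. When its post has clicked through, this point lies within 2 mm of that post's shoulder
- hole_1 (a point): the same for the hole at x = -70, y = +50 mm
- hole_2 (a point): the same for the hole at x = +70, y = -50 mm
- hole_3 (a point): the same for the hole at x = +70, y = +50 mm
- comb: white plastic comb, 110 x 22 x 4 mm, lying on the tray's floor; origin at its underside; leave it
- block: beech teething block, 50 x 26 x 22 mm, on the tray's floor; origin at its underside; leave it
- bottle: glass feeding bottle with a teat, 60 mm in diameter, 169 mm tall, standing near the far edge; origin at its foot; leave it
- rattle: yellow plastic rattle, 135 mm long, 44 mm wide, 28 mm tall, lying; origin under its big end; leave it
- dish: white ceramic dish with a blue lid, 96 mm in diameter, 67 mm tall; origin at its foot; leave it
- jar: white ceramic cream jar, 60 mm in diameter, 50 mm tall, to the robot's left; origin at its foot; leave it
Mind the look-alikes: they are no part of the job. What is shaped like the cover but brown or pink is not meant.

How it is judged (in metres and radians):
At the end, for the whole second after the job is handed in: The cover lies level (within 0.04 rad), fin up, snapped on all four posts: each hole's centre (underside) within 3 mm of the centre of its post's shoulder, either way round, long sides parallel within 0.06 rad; the comb and the block are still in the tray under it (((distance between hole_0 and post_0 below 0.003 m and distance between hole_1 and post_1 below 0.003 m and distance between hole_2 and post_2 below 0.003 m and distance between hole_3 and post_3 below 0.003 m) or (distance between hole_0 and post_3 below 0.003 m and distance between hole_1 and post_2 below 0.003 m and distance between hole_2 and post_1 below 0.003 m and distance between hole_3 and post_0 below 0.003 m)) and angle between the x axis of cover_grip and the x axis of tray, either way round below 0.06 rad and angle between cover_grip's own z axis and vertical below 0.04 rad and horizontal distance between comb and tray below 0.06 m and horizontal distance between block and tray below 0.07 m); the robot touches nothing.
It fails at once if a post is pressed down more than 14 mm: its spring is overstrained (z of any of post_0, post_1, post_2, post_3 in the frame of tray below 0.036 m).
It fails at once if the cover is dropped or slammed onto the posts (over 0.6 m/s) (contact force between cover and tray above 1 N and linear speed of cover above 0.6 m/s).
It fails at once if the cover is tipped more than 0.08 rad from level (angle between cover_grip's own z axis and vertical above 0.08 rad).
It fails at once if a bystander (bottle, rattle, dish, jar, comb or block) is moved more than 30 mm (distance of any of bottle, rattle, dish, jar, comb, block from where it was at the start of the episode above 0.03 m).
It also fails if it takes over 61 s, if anything falls off the work surface, if the arm or the gripper's body presses on something with over 40 N, if the wrist force passes 120 N, or if a joint passes its speed limit or range.

### The arm

A 6-joint arm with a two-finger parallel gripper is mounted at the origin on the work surface. World frame = base frame: x ahead of the robot, y to its left, z up, the work surface at z = 0. Lengths are in m, angles in degrees, forces in N, time in s.
With the tool pointing down it reaches from about 0.35 to 0.875 m from the base axis. Payload 4.2 kg.
Tool frame: the origin (TCP) lies midway between the tips of the shut fingers; the grasp point (between the pads) lies 19 mm behind it; x points along the fingers, y is the direction in which the jaws open and shut, and the axes are right-handed (so a half turn about x gives the same grasp; the last joint's range is limited). The gripper opens to 87 mm and grips with 3 to 60 N. Pads are 19 mm wide; open, the fingers measure 117 mm over their backs; the gripper's body (75 mm by 190 mm) begins 51 mm behind the grasp point.
Start: joints at [-55.543, 22.042, 0.453, 0, -68.411, -14.817], TCP at [0.21, -0.589, 0.223] pointing down, gripper open.
Joint ranges: [-179.83, 179.83], [-69.29, 118.12], [-61.27, 80.66], [-181.25, 117.63], [-171.15, -9.14], [-177.46, 177.46]. Speed limits (degrees/s): [159.86, 159.86, 180, 180, 180, 180].

### API

Orientations are given as a 3x3 rotation matrix whose columns are the frame's x, y, z axes.
In Python, from station import r gives the robot as it stands.
- The arm moves only by the tool play_rows, never from a script. Its argument "plan" is a list that holds one entry, the list of rows, each a list of 6 numbers: the shift along the tool's x, y, z in cm, then the turn, a rotation vector about the tool's x, y, z in units of 10 degrees (1.0 is 10 degrees). A call has 1 to 5 rows; each row is the pose to reach, as a shift and turn from the pose commanded when the call began, along the tool's axes at that moment; what a row does not reach only later rows make up. A row lasts 1/8 s, in which the tool goes at most 62.5 mm and 10.7 degrees, less where a joint would pass 70% of its speed; a pose out of reach is approached as far as the arm can. A call with a gripper value outside its range is refused whole. "hand" is the opening, from 0 (shut) to 1 (fully open), set as the call begins (left out, the last holds). The fingers move at their own pace and stop on an object; the grip force is fixed at half the most. Time passes only in rows, so rows that repeat a pose let the fingers close. It gives the time, the measured TCP pose, the force and the opening at its end, in the units of the state.
- r.sense(): the state, without advancing time (a new reading comes with each control period).
- r.capture(name): name is "scene" or "top" or "wrist"; returns (picture, depth): 420x560x3 uint8, blue, green, red; 420x560 float32, m along the optical axis (not along the pixel's ray), 0 where there is no reading.
- r.get_calibration(name): a dict with "vfov" (degrees; the focal length in pixels is half the picture's height over the tangent of half this angle, whatever the lens; pixels are square), "cx", "cy" (the principal point, pixels), "rvec" (rotation vector, rad) and "tvec" (3), from world to camera coordinates, as OpenCV has them. Camera axes: x right, y down, z forward; pixel columns grow to the right and rows downward; lengths in m; the calibration is good to about 2 mm. The wrist camera is an equidistant fisheye: a pixel r from the principal point sees the ray r / f radians off the axis. A picture is of the moment at which its call begins: read the wrist's pose just before it. get_calibration takes no time and is no camera call; for the wrist camera it gives the pose at the moment of the call.
- r.finish_job(): hands the job in, once; it reports no verdict.
The state is a dict: "time_s": time; "joints": joint angles; "joint_velocities": joint speeds; "effort": joint torques, N m; "tcp_pos": TCP position; "ee_rot": TCP orientation; "wrist_force": force on the tool from outside, world axes, zero at the start; "moment": the same for the moment, N m; "gripper_width": opening from 0.0 (shut) to 1.0 (fully open).
Only numpy, scipy, OpenCV 4.12 (cv2) and the standard library are available. Lean on these libraries where they do the work, as an engineer would, in place of code of your own. Each camera call takes 0.05 s, during which the arm holds its last target.

## Working session

There is one attempt and no reset: what is moved stays moved. The work goes in short steps, Python scripts to look and compute and a tool call to move; the robot and the scene stay as the last step left them, time stands still between calls to the robot, and variables do not carry over. Pictures are saved under pics/ and viewed, and the job is handed in when it is done.

Besides the shell and the picture viewer there is one more tool, called after "Call:" as name(argument=value, ...), one argument or row to a line, values as JSON. play_rows: Moves the arm, as the interface text tells. Its arguments: {"type":"object","properties":{"plan":{"type":"array","items":{"type":"array","items":{"type":"array","items":{"type":"number"}}}},"hand":{"type":"number"}},"required":["plan"]}

```bash
ls; mkdir -p pics
python3 - <<'E'
from station import r
import cv2,numpy as np
s=r.sense();print(s)
for n in("scene","top","wrist"):
    c=r.get_calibration(n);print(n,c)
    im,d=r.capture(n);cv2.imwrite(f"pics/{n}0.png",im);np.savez(f"pics/{n}0.npz",im=im,d=d,**{k:np.array(v) for k,v in c.items()})
E
```

```text
pics
{'time_s': 0.0, 'joints': array([-5.55412307e+01,  2.20907144e+01,  3.80354315e-01, -3.04620078e-02,
       -6.84115673e+01, -1.48165102e+01]), 'joint_velocities': array([-0.01400425,  0.02435242,  0.08782495,  0.00428461, -0.04215815,
        0.00374088]), 'effort': array([ 1.97925088e-03, -3.90662992e+01,  1.87413222e+01,  4.22006473e+00,
        1.11295338e-02, -1.69465575e-04]), 'tcp_pos': array([ 0.2099122 , -0.58805312,  0.22146021]), 'ee_rot': array([[-7.96419895e-04, -3.35960696e-01,  9.41875669e-01],
       [ 2.03431429e-03,  9.41873475e-01,  3.35961633e-01],
       [-9.99997614e-01,  2.18363766e-03, -6.66771287e-05]]), 'wrist_force': array([ 0.25021699,  0.50400051, -0.06165488]), 'moment': array([0.01914365, 0.02712714, 0.01110152]), 'gripper_width': 0.9974818498500722}
scene {'vfov': 54.52488577522121, 'cx': 284.5024805109912, 'cy': 208.66788262574624, 'rvec': array([ 2.38168127,  1.03333297, -0.31864837]), 'tvec': array([-0.41883944, -0.21097484,  1.19788721])}
top {'vfov': 48.21661737060744, 'cx': 281.92241434103374, 'cy': 203.52458814037115, 'rvec': array([ 2.16928221, -2.12532666,  0.19629891]), 'tvec': array([0.07585161, 0.53771409, 1.21222804])}
wrist {'vfov': 65.70646984690485, 'cx': 278.8367977735438, 'cy': 204.50508732030258, 'rvec': array([-1.71258279, -2.4301375 , -0.32505189]), 'tvec': array([ 0.62376972, -0.03172542,  0.39059176])}
```

View pics/scene0.png

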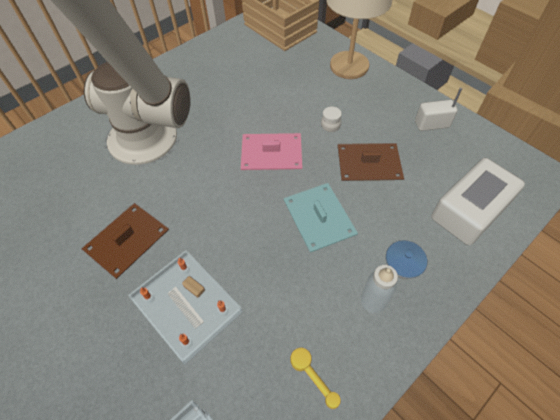

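View pics/top0.png

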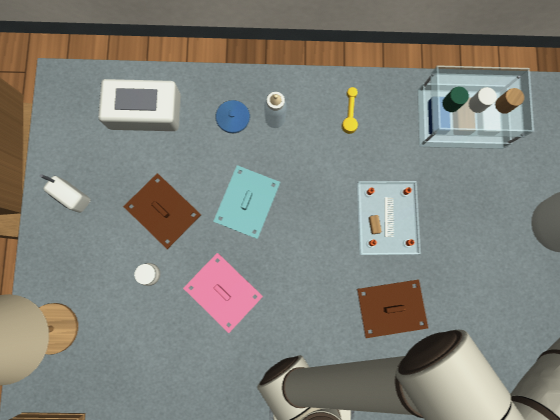

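View pics/wrist0.png

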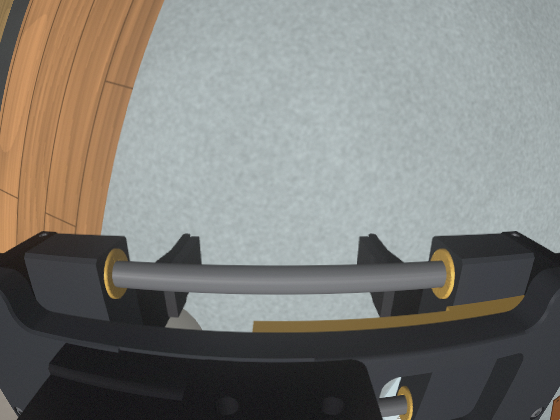

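The scene and top views show the teal cover at top (247,202) and the tray with its posts around top (389,217). The wrist view shows only table. Next I measure both.

```bash
cat > h.py <<'E'
import numpy as np,cv2
def cal(c):
    R=cv2.Rodrigues(np.array(c['rvec'],float))[0];t=np.array(c['tvec'],float)
    f=210/np.tan(np.radians(float(c['vfov']))/2);return R,t,f,float(c['cx']),float(c['cy'])
def ray(c,uv,fish=False):
    R,t,f,cx,cy=cal(c);uv=np.atleast_2d(uv).astype(float)
    p=(uv-[cx,cy])/f
    if fish:
        th=np.linalg.norm(p,axis=1,keepdims=True);d=np.hstack([p/np.maximum(th,1e-9)*np.sin(th),np.cos(th)])
    else: d=np.hstack([p,np.ones((len(p),1))])
    d=d/np.linalg.norm(d,axis=1,keepdims=True)
    return -R.T@t, d@R
def plane(c,uv,z,fish=False):
    o,d=ray(c,uv,fish);return o+d*((z-o[2])/d[:,2])[:,None]
def tri(ca,ua,cb,ub,fa=False,fb=False):
    o1,d1=ray(ca,ua,fa);o2,d2=ray(cb,ub,fb);out=[]
    for a,b in zip(d1,d2):
        s=np.linalg.lstsq(np.c_[a,-b],o2-o1,rcond=None)[0]
        p,q=o1+a*s[0],o2+b*s[1];out.append(np.r_[(p+q)/2,np.linalg.norm(p-q)])
    return np.array(out)
def blobs(m,amin,amax=1e9):
    n,l,s,c=cv2.connectedComponentsWithStats(m.astype(np.uint8))
    return [(c[i],s[i]) for i in range(1,n) if amin<=s[i,4]<=amax],l
def teal(im):
    h=cv2.cvtColor(im,cv2.COLOR_BGR2HSV);return cv2.inRange(h,(82,70,60),(98,255,255))>0
def orange(im):
    h=cv2.cvtColor(im,cv2.COLOR_BGR2HSV);return cv2.inRange(h,(3,150,100),(12,255,255))>0
E
python3 - <<'E'
from h import *
for n in("scene","top"):
    z=np.load(f"pics/{n}0.npz");im=z['im']
    print(n)
    for c,s in blobs(orange(im),8)[0]: print(' o',c.round(1),s, plane(z,c,.055).round(4))
    m=teal(im).astype(np.uint8)
    cs=cv2.findContours(m,cv2.RETR_CCOMP,cv2.CHAIN_APPROX_NONE)
    for k,c in enumerate(cs[0]):
        a=cv2.contourArea(c)
        if a>300:
            rr=cv2.minAreaRect(c);print(' teal',a,rr); bp=cv2.approxPolyDP(cv2.convexHull(c),8,True)[:,0];print(bp.tolist(),plane(z,bp,.005).round(4).tolist())
        elif a>3 and cs[1][0][k][3]>=0: 
            u=c[:,0].mean(0);print(' hole',a,u,plane(z,u,.005).round(4))
    R,t,f,cx,cy=cal(z); print(' campos',-R.T@t,f)
for n,(x0,y0,w,h) in {"scene":(100,170,280,200),"top":(200,150,260,120)}.items():
    z=np.load(f"pics/{n}0.npz");cv2.imwrite(f"pics/{n}0z.png",cv2.resize(z['im'][y0:y0+h,x0:x0+w],None,fx=2.8,fy=2.8,interpolation=cv2.INTER_CUBIC))
E
```

```text
scene
 o [130.5 211.9] [128 207   8  10  18] [[ 0.249  -0.1694  0.055 ]]
 o [119.5 219.7] [113 214  16  12  47] [[ 0.2501 -0.2002  0.055 ]]
 o [130.4 219.3] [128 218   5   4  10] [[ 0.2672 -0.1807  0.055 ]]
 o [113.5 249.8] [  83  220   64   57 1098] [[ 0.3123 -0.2524  0.055 ]]
 o [136.2 227. ] [133 226   9   4  13] [[ 0.2954 -0.1819  0.055 ]]
 o [131. 237.] [128 233   7   7  12] [[ 0.3105 -0.2053  0.055 ]]
 o [138.5 235.9] [137 233   4   6  10] [[ 0.32  -0.191  0.055]]
 o [181.8 263.7] [179 259   7  10  45] [[ 0.4482 -0.1584  0.055 ]]
 o [144.9 292.9] [141 289   9   9  54] [[ 0.4508 -0.2563  0.055 ]]
 o [220.9 305.9] [218 302   7   9  42] [[ 0.5853 -0.1548  0.055 ]]
 o [183.6 338.8] [180 335   8   9  53] [[ 0.5881 -0.2522  0.055 ]]
 campos [ 0.89933247 -0.25453039  0.88390385] 407.52275384382193
top
 o [161.8 210.6] [ 124  174   76   74 2566] [[0.5081 0.4018 0.055 ]]
 o [370.6 190.4] [368 188   6   6  25] [[ 0.5749 -0.1491  0.055 ]]
 o [407.6 190. ] [405 188   6   5  24] [[ 0.5782 -0.2484  0.055 ]]
 o [159.3 208.3] [153 202  14  14  60] [[0.5141 0.4089 0.055 ]]
 o [372.6 242.3] [370 240   6   6  27] [[ 0.4362 -0.1527  0.055 ]]
 o [410.4 241.9] [408 240   6   5  26] [[ 0.4393 -0.2525  0.055 ]]
 o [392.  308.3] [ 358  280   70   58 2834] [[ 0.2677 -0.2007  0.055 ]]
 teal 2700.5 ((246.44825744628906, 201.37933349609375), (46.42383575439453, 60.90807342529297), 21.801406860351562)
[[237, 166], [279, 182], [257, 237], [214, 221]] [[0.6451, 0.2131, 0.005], [0.6024, 0.0953, 0.005], [0.4484, 0.1521, 0.005], [0.4897, 0.2705, 0.005]]
 hole 28.5 [253.76470588 231.29411765] [[0.4638 0.1614 0.005 ]]
 hole 28.0 [220.44444444 218.05555556] [[0.4982 0.2533 0.005 ]]
 hole 21.0 [273.         184.57142857] [[0.5948 0.1118 0.005 ]]
 hole 21.5 [239.33333333 171.66666667] [[0.6291 0.2061 0.005 ]]
 campos [0.33492257 0.1117897  1.28051422] 469.27829508297646
```

View pics/scene0z.png

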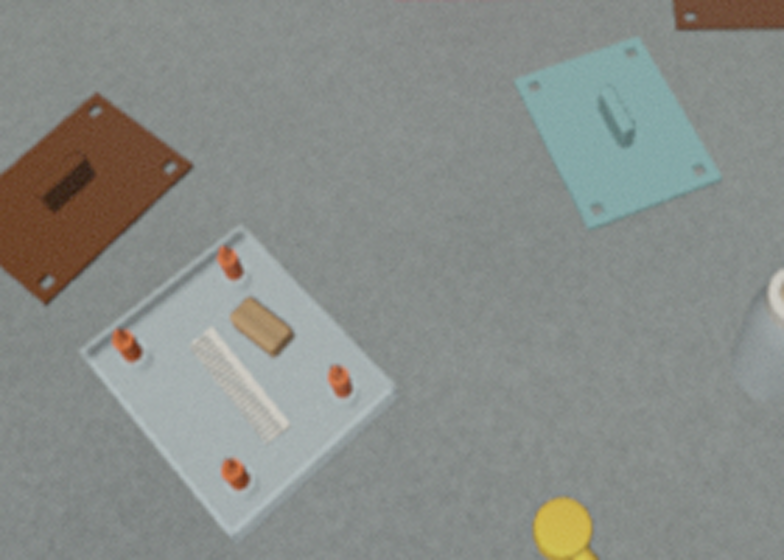

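View pics/top0z.png

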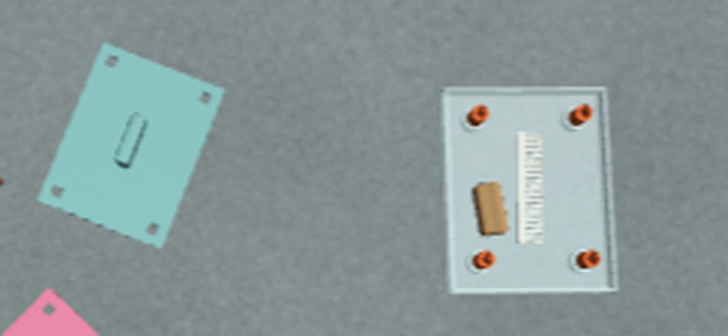

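Run:
```python
from h import *
from station import r
zs=np.load("pics/scene0.npz");zt=np.load("pics/top0.npz")
S=[[181.8,263.7],[144.9,292.9],[220.9,305.9],[183.6,338.8]];T=[[372.6,242.3],[410.4,241.9],[370.6,190.4],[407.6,190.]]
P=tri(zs,S,zt,T);print(P.round(4),P.mean(0))
H=[[253.76,231.29],[220.44,218.06],[273,184.57],[239.33,171.67]]
print(plane(zt,H,.005).mean(0))
s=r.sense();w=r.get_calibration("wrist");R,t,f,_,_=cal(w)
E=s['ee_rot'];o=-R.T@t
print('cam in tool',E.T@(o-s['tcp_pos']),'\n axes',(E.T@R.T).round(3))
d=zs['d'];print(d[300,180],d[230,330])
from scipy.spatial.transform import Rotation as Q
```

```text
[[ 4.380e-01 -1.565e-01  3.630e-02  5.000e-04]
 [ 4.411e-01 -2.569e-01  3.780e-02  1.400e-03]
 [ 5.784e-01 -1.528e-01  3.690e-02  3.000e-04]
 [ 5.816e-01 -2.527e-01  3.880e-02  1.300e-03]] [ 0.50978879 -0.2047129   0.03743896  0.00086848]
[0.54645903 0.18315695 0.005     ]
cam in tool [-0.1626707   0.00033933 -0.07134687] 
 axes [[ 0.    -0.262  0.965]
 [ 1.     0.001 -0.   ]
 [-0.001  0.965  0.262]]
0.91975445 1.0172218
```

```bash
cat >> h.py <<'E'
def go(s,p,a):
    """shift(cm) and turn(10deg) in tool axes from measured pose to pos p, jaw-axis yaw a deg, tool down"""
    E=s['ee_rot'];y=np.array([np.cos(np.radians(a)),np.sin(np.radians(a)),0]);x=np.array([0,0,-1.])
    G=np.c_[x,y,np.cross(x,y)]
    d=E.T@(np.array(p)-s['tcp_pos'])*100
    rv=cv2.Rodrigues(E.T@G)[0][:,0]
    print('t',round(s['time_s'],2),'tcp',s['tcp_pos'].round(4),'F',s['wrist_force'].round(1),'w',round(s['gripper_width'],3));print('shift cm',d.round(2),'turn',(np.degrees(rv)/10).round(3))
def yaw(s): 
    E=s['ee_rot'];return np.degrees(np.arctan2(E[1,1],E[0,1]))
E
python3 - <<'E'
from h import *
from station import r
go(r.sense(),[.56,-.204,.22],91.6)
E
```

```text
t 0.15 tcp [ 0.2099 -0.5882  0.2217] F [-0.7 -0.4  0.1] w 0.997
shift cm [ 0.21 24.43 45.88] turn [ 1.803 -0.002 -0.009]
```

Call:
play_rows(
  plan=[
    [[0,2.4,4.6,0.18,0,0],[0,4.9,9.2,0.36,0,0],[0,7.4,13.8,0.54,0,0],[0,9.8,18.4,0.72,0,0],[0,12.2,23.0,0.9,0,0]],
  ],
)

```text
time_s: 0.78
tcp_pos: [0.3866, -0.3949, 0.2224]
ee_rot: [[-0.0, -0.184, 0.983], [0.0, 0.983, 0.184], [-1.0, 0.0, -0.0]]
wrist_force: [-0.0, -1.0, 0.1]
gripper_width: 1.005
```

Run:
```python
from h import *
from station import r
go(r.sense(),[.56,-.204,.22],91.6)
```

```text
t 0.78 tcp [ 0.3866 -0.3949  0.2224] F [-0.  -1.   0.1] w 1.005
shift cm [ 0.24 15.58 20.56] turn [ 0.898 -0.001 -0.001]
```

Call:
play_rows(
  plan=[
    [[0,3.4,4.4,0.18,0,0],[0,6.8,8.8,0.36,0,0],[0,10.2,13.3,0.54,0,0],[0,13.4,17.6,0.75,0,0],[0.2,15.6,20.6,0.9,0,0]],
  ],
)

```text
time_s: 1.4
tcp_pos: [0.5606, -0.203, 0.2203]
ee_rot: [[-0.0, -0.029, 1.0], [0.0, 1.0, 0.029], [-1.0, 0.0, -0.0]]
wrist_force: [-0.5, -0.8, 0.3]
gripper_width: 0.994
```

Call:
play_rows(
  plan=[
    [[0,0,0,0,0,0],[0,0,0,0,0,0]],
  ],
)

```text
time_s: 1.65
tcp_pos: [0.5589, -0.2051, 0.2202]
ee_rot: [[-0.001, -0.029, 1.0], [0.0, 1.0, 0.029], [-1.0, 0.0, -0.001]]
wrist_force: [-0.6, 0.1, -0.1]
gripper_width: 0.999
```

```bash
cat > wr.py <<'E'
import sys
from h import *
from station import r
n=sys.argv[1]
s=r.sense();c=r.get_calibration("wrist");im,d=r.capture("wrist")
cv2.imwrite(f"pics/{n}.png",im);np.savez(f"pics/{n}.npz",im=im,d=d,p=s['tcp_pos'],E=s['ee_rot'],**{k:np.array(v) for k,v in c.items()})
print(s['time_s'],s['tcp_pos'],yaw(s),s['ee_rot'].round(4))
for b,st in blobs(orange(im),15)[0]: print('o',b.round(1),st)
E
python3 wr.py w1
```

```text
1.65 [ 0.55889095 -0.2050929   0.22015641] 91.65651593731212 [[-1.100e-03 -2.890e-02  9.996e-01]
 [ 1.000e-04  9.996e-01  2.890e-02]
 [-1.000e+00  2.000e-04 -1.100e-03]]
o [232.6  72.5] [226  65  15  15 126]
o [329.5  72.7] [321  66  18  14 163]
o [234.4 204.3] [228 198  15  14 119]
o [326.9 204.4] [319 198  16  14 134]
```

View pics/w1.png

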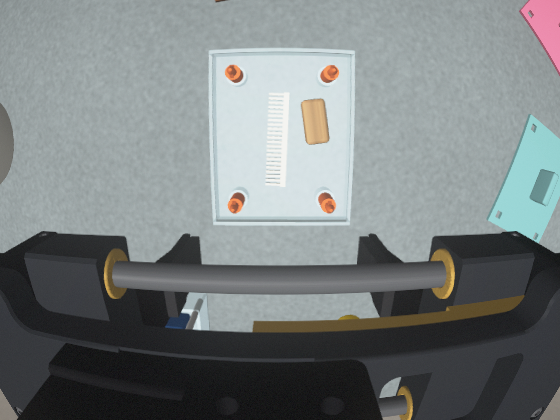

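Run:
```python
from h import *
z=np.load("pics/w1.npz");im=z['im']
t=[]
for (u,v) in [(233,73),(329,73),(234,204),(327,204)]:
    c=im[v-15:v+15,u-15:u+15];t.append(cv2.resize(c,(300,300),interpolation=cv2.INTER_CUBIC))
cv2.imwrite("pics/w1z.png",np.vstack([np.hstack(t[:2]),np.hstack(t[2:])]))
d=z['d'];np.set_printoptions(linewidth=200)
print((d[190:215,226:246]*1000).round().astype(int))
```

```text
[[386 386 387 387 388 388 387 375 371 370 369 369 368 369 370 368 369   0 378 382]
 [387 387 388 387 387 388 373 369 370 369 369 368 369 369 368 368 369 369 374 377]
 [386 390 389 388 389 375 370 369 371 369 371 370 368 370 369 369 368 369 371 376]
 [388 388 387 389 387 370 370 369 371 368 366 364 365 364 366 370 369 371 369 372]
 [388 389 388 389 371 370 370 370 365 361 361 361 360 361 362 365 367 370 369 370]
 [390 388 389 389 370 371 370 360   0 354 355 356 355 358 358 362 366 370 370 372]
 [391 389 389 373 371 371 359 354 352 352 351 351 353 356 356 358 361 369 371 372]
 [389 390 390 371 372 361 351 349 348 347 347 347 349 350 352 357 358 365 371 371]
 [391 390 390 371 371 349 346 343 342 344 342 345 345 347 352 351 355 365 372 370]
 [391 390 390 370 348 343 342 343 343 342 342 343 341 345 346 349 357 362 370 373]
 [391 390 389 372 344 342 343 342 344 344   0 342 343 342 342 346 356 361 371 373]
 [391 392 392 344 344 343 336 337 335 337 343 345 344 342 342 343 354 360 372 372]
 [392 390 392 343 345 343 336 335 336 335 340 344 344 344 344 344 353 361 373 373]
 [391 392 342 343 344
[... 275 characters left out ...]
33 339 345 344 344 374 373 393 392]
 [393 393 346 345 329 330 329 328 329 330 331 333 336 346 345 346 391 392 392 394]
 [392 393 346 346 330 329 328 330 328 330 331 333 341 345 345 346 393 392 392 393]
 [393 395 393 345 330 329 328 327 328 329 331 332 346 345 346 345 394 394 393 394]
 [395 394 393 394 333 328 327 328 328 329 330 332 345 345 346 393 394 393 393 394]
 [394 395 395 395 394 332 329 328 328 331 333 347 347 347 394 394 394 394 394 394]
 [395 396 394 393 394 392 333 331 333 336 339 347 395 394 394 394 393 395 395 395]
 [395 396 394 395 395 395 395 340 341 341 341 395 396 395 395 395 395 395 393 394]
 [395 394 396 394 396 395 394 396 396 395 395 395 394 395 396 394 395 395 396 395]]
```

View pics/w1z.png

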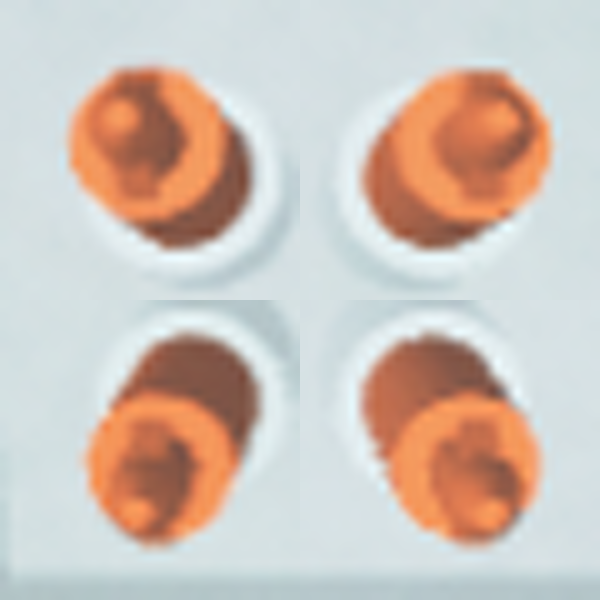

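```bash
cat >> h.py <<'E'
def unproj(c,fish=True):
    """world xyz image from depth"""
    d=c['d'];v,u=np.mgrid[:420,:560];o,dr=ray(c,np.c_[u.ravel(),v.ravel()],fish)
    R,t,f,cx,cy=cal(c);fw=R[2]
    k=d.ravel()/(dr@fw);X=o+dr*k[:,None];X[d.ravel()==0]=np.nan
    return X.reshape(420,560,3)
E
python3 - <<'E'
from h import *
z=np.load("pics/w1.npz");im=z['im'];X=unproj(z);E=z['E'];p=z['p']
fl=X[90:180,300:345,2];print('floor z',np.nanmedian(X[230:235,100:160,2]),np.nanmedian(X[40:45,100:160,2]),np.nanmedian(X[110:190,225:255,2]))
hsv=cv2.cvtColor(im,cv2.COLOR_BGR2HSV)
C=[];TIP=[]
for (u,v) in [(233,73),(329,73),(234,204),(327,204)]:
    sl=np.s_[v-16:v+17,u-16:u+17];zz=X[sl][...,2]
    sh=(zz>.045)
    m=sh.astype(np.uint8);ps=np.argwhere(m)[:,::-1]+[u-16,v-16]
    f=abs(zz-.05)<.004
    hull=cv2.convexHull(ps.astype(np.int32))[:,0]
    W=plane(z,hull,.05,True)[:,:2]
    A=np.c_[2*W,np.ones(len(W))];q=np.linalg.lstsq(A,(W**2).sum(1),rcond=None)[0]
    rad=np.sqrt(q[2]+q[0]**2+q[1]**2)
    (mc,mr)=cv2.minEnclosingCircle(W.astype(np.float32))
    tip=np.argwhere(zz>.0645)[:,::-1].mean(0)+[u-16,v-16]
    tw=plane(z,tip,.0665,True)[0,:2]
    print(q[:2].round(4),rad.round(4),np.array(mc).round(4),round(mr,4),'tip',tip.round(1),tw.round(4),'shz',np.nanmedian(zz[f]),np.nanmax(zz))
    C.append(q[:2]);TIP.append(tw)
for C in (np.array(C),np.array(TIP)):
    a=[np.degrees(np.arctan2(*(C[i]-C[j])[::-1])) for i,j in((0,2),(1,3))];b=[np.degrees(np.arctan2(*(C[i]-C[j])[::-1]))-90 for i,j in((0,1),(2,3))]
    print('centre',C.mean(0),'yaw',a,b,'dists',[np.linalg.norm(C[i]-C[j]).round(4) for i,j in((0,2),(1,3),(0,1),(2,3))])
    print(' in tool',E.T@(np.r_[C.mean(0),.05]-p))
E
```

```text
floor z 0.0006902156759397982 0.0005333157235975772 0.004576638373721742
[ 0.4401 -0.2554] 0.0083 [ 0.4399 -0.2553] 0.0088 tip [230.1  69.5] [ 0.4398 -0.2552] shz 0.05046623901095984 0.06980034919181272
[ 0.4371 -0.156 ] 0.0082 [ 0.4363 -0.1559] 0.0084 tip [333.2  69.9] [ 0.4371 -0.1558] shz 0.0503650185497469 0.06938725605248325
[ 0.5794 -0.2511] 0.0085 [ 0.5795 -0.251 ] 0.0093 tip [232.9 208.9] [ 0.5791 -0.251 ] shz 0.050301703669916875 0.06868605509310616
[ 0.5764 -0.1515] 0.0086 [ 0.5767 -0.1515] 0.0092 tip [330.2 209. ] [ 0.5763 -0.1518] shz 0.05048961895517273 0.06942823542987897
centre [ 0.50824753 -0.20349845] yaw [np.float64(-178.2437303160085), np.float64(-178.1734065133632)] [np.float64(-178.27742313188304), np.float64(-178.2903982283799)] dists [np.float64(0.1393), np.float64(0.1393), np.float64(0.0995), np.float64(0.0996)]
 in tool [ 0.17021447  0.00303067 -0.05038205]
centre [ 0.50807509 -0.20347221] yaw [np.float64(-178.2462402057653), np.float64(-178.34868377278704)] [np.float64(-178.42436293079209), np.float64(-178.37012273909502)] dists [np.float64(0.1394), np.float64(0.1393), np.float64(0.0994), np.float64(0.0992)]
 in tool [ 0.17021467  0.00306188 -0.05055366]
```

Run:
```python
from h import *
from station import r
go(r.sense(),[.593,.166,.22],69.7)
```

```text
t 1.7 tcp [ 0.5587 -0.2055  0.2204] F [-0.9 -0.2  0.7] w 1.001
shift cm [ 0.04 37.04  4.47] turn [ 2.191 -0.004  0.   ]
```

Call:
play_rows(
  plan=[
    [[0,4,0.5,0.25,0,0],[0,9.5,1.1,0.55,0,0],[0,15,1.8,0.9,0,0],[0,20.5,2.5,1.2,0,0],[0,26,3.1,1.55,0,0]],
  ],
)

```text
time_s: 2.33
tcp_pos: [0.5826, 0.0561, 0.221]
ee_rot: [[0.001, 0.243, 0.97], [0.0, 0.97, -0.243], [-1.0, 0.0, 0.001]]
wrist_force: [1.1, 0.3, 0.5]
gripper_width: 1.002
```

Run:
```python
from h import *
from station import r
go(r.sense(),[.593,.166,.22],69.7)
```

```text
t 2.33 tcp [0.5826 0.0561 0.221 ] F [1.1 0.3 0.5] w 1.002
shift cm [ 0.1  10.91 -1.67] turn [ 0.622  0.003 -0.002]
```

Call:
play_rows(
  plan=[
    [[0,4.5,-0.7,0.25,0,0],[0,8.5,-1.3,0.5,0,0],[0,10.9,-1.7,0.62,0,0],[0,10.9,-1.7,0.62,0,0],[0,10.9,-1.7,0.62,0,0]],
  ],
)

```text
time_s: 2.95
tcp_pos: [0.5923, 0.1643, 0.2207]
ee_rot: [[-0.0, 0.344, 0.939], [-0.0, 0.939, -0.344], [-1.0, -0.0, -0.0]]
wrist_force: [-0.2, -0.4, -0.3]
gripper_width: 0.997
```

```bash
python3 wr.py w2
```

```text
2.95 [0.59234476 0.16428819 0.22065294] 69.87896833421769 [[-3.00e-04  3.44e-01  9.39e-01]
 [-3.00e-04  9.39e-01 -3.44e-01]
 [-1.00e+00 -3.00e-04 -2.00e-04]]
o [454.8  61.1] [ 404    7  102  111 5706]
o [ 8.1 62. ] [   0   15   26   90 1095]
o [ 14.4 162.1] [ 11 160   7   6  18]
o [  9.1 166.7] [  6 162   7   9  32]
```

View pics/w2.png

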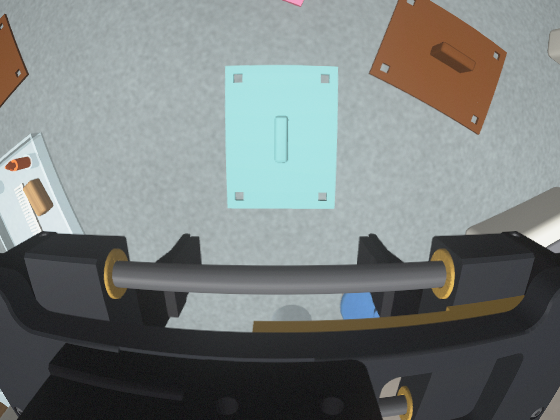

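Run:
```python
from h import *
z=np.load("pics/w2.npz");im=z['im'];X=unproj(z);E=z['E'];p=z['p']
m=teal(im)&(X[...,2]<.03);x0,y0,x1,y1=215,58,350,216
mm=np.zeros_like(m);mm[y0:y1,x0:x1]=teal(im)[y0:y1,x0:x1]
t=[];C=[]
for (u,v) in [(238,77),(325,77),(239,196),(322,196)]:
    g=im[v-10:v+11,u-10:u+11];t.append(cv2.resize(g,(294,294),interpolation=cv2.INTER_CUBIC))
    # darkness-weighted via saturation: sat of teal vs hole; full-res mask by upsampling
    s=cv2.cvtColor(cv2.resize(g,None,fx=8,fy=8,interpolation=cv2.INTER_CUBIC),cv2.COLOR_BGR2HSV)[...,1].astype(float)
    lo,hi=np.percentile(s,3),np.median(s);mk=s<(lo+hi)/2
    # keep central component
    n,l,st,ce=cv2.connectedComponentsWithStats(mk.astype(np.uint8));i=1+np.argmin(np.linalg.norm(ce[1:]-84,axis=1)+1e3*(st[1:,4]<500))
    ys,xs=np.where(l==i);rr=cv2.minAreaRect(np.c_[xs,ys].astype(np.float32))
    uv=(np.array(rr[0])+.5)/8-.5+[u-10,v-10]
    w=plane(z,uv,.005,True)[0];C.append(w[:2]);print(uv.round(2),np.array(rr[1])/8,w.round(4))
cv2.imwrite("pics/w2z.png",np.vstack([np.hstack(t[:2]),np.hstack(t[2:])]))
C=np.array(C)
a=[np.degrees(np.arctan2(*(C[j]-C[i])[::-1])) for i,j in((0,2),(1,3))];b=[np.degrees(np.arctan2(*(C[j]-C[i])[::-1]))-90 for i,j in((0,1),(2,3))]
print('centre',C.mean(0),'yaw',a,b,[np.linalg.norm(C[i]-C[j]).round(4) for i,j in((0,2),(1,3),(0,1),(2,3))])
ps=cv2.findContours(mm.astype(np.uint8),cv2.RETR_EXTERNAL,cv2.CHAIN_APPROX_NONE)[0];ps=max(ps,key=cv2.contourArea)[:,0]
W=plane(z,ps,.005,True)[:,:2];print('plate',cv2.minAreaRect(W.astype(np.float32)*1000))
f=(X[...,2]>.03)&(X[...,2]<.045)&mm;uv=np.argwhere(f)[:,::-1];W=X[f];print('fin',cv2.minAreaRect((plane(z,uv,.039,True)[:,:2]*1000).astype(np.float32)),np.median(W[:,2]))
print('plate z',np.nanmedian(X[150:190,240:270,2]),np.nanmedian(X[80:110,240:270,2]),np.nanmedian(X[100:180,180:215,2]))
print('tool',E.T@(np.r_[C.mean(0),.005]-p))
```

```text
[237.75  78.  ] [8.125 8.125] [0.4639 0.1612 0.005 ]
[324.41  78.45] [7.9787569  8.12870979] [0.4985 0.2547 0.005 ]
[239.06 195.38] [7.375 7.75 ] [0.5945 0.1128 0.005 ]
[321.81 195.93] [7.86979246 7.38778687] [0.6293 0.2061 0.005 ]
centre [0.54656047 0.1837018 ] yaw [np.float64(-20.344431640746933), np.float64(-20.362692218382527)] [np.float64(-20.296289593599994), np.float64(-20.473541109446373)] [np.float64(0.1393), np.float64(0.1396), np.float64(0.0996), np.float64(0.0996)]
plate ((559.2733764648438, 171.2501983642578), (1.1680567264556885, 16.45917320251465), 69.78042602539062)
fin ((546.144287109375, 183.87770080566406), (12.75027084350586, 47.91608810424805), 69.94242858886719) 0.038569533973092845
plate z 0.005437604431821452 0.0055098691689563495 0.0005541147029763938
tool [ 0.21566059  0.00255233 -0.0496314 ]
```

View pics/w2z.png

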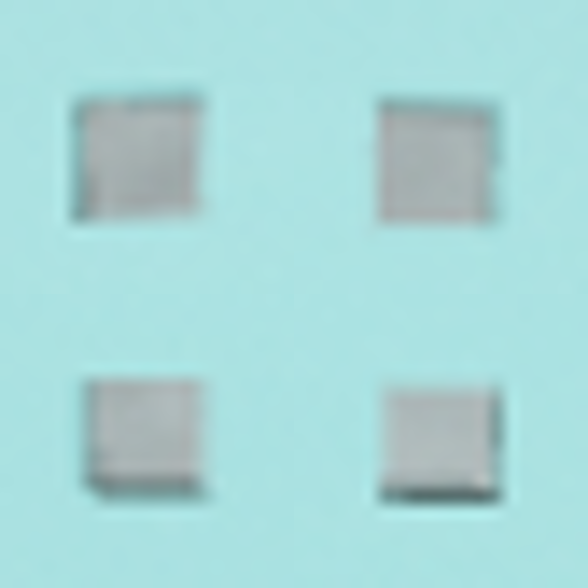

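Run:
```python
from h import *
from station import r
go(r.sense(),[.5463,.1838,.08],69.63)
```

```text
t 3.0 tcp [0.5924 0.1642 0.2207] F [-0.2 -0.1 -0.2] w 0.997
shift cm [14.07  0.26 -5.  ] turn [ 0.023 -0.001  0.001]
```

Call:
play_rows(
  plan=[
    [[2,0.1,-1.5,0,0,0],[6,0.26,-3.5,0.023,0,0],[10.5,0.26,-5,0.023,0,0],[14,0.26,-5,0.023,0,0],[14,0.26,-5,0.023,0,0]],
  ],
)

```text
time_s: 3.62
tcp_pos: [0.5447, 0.1831, 0.0784]
ee_rot: [[-0.005, 0.348, 0.937], [-0.003, 0.937, -0.348], [-1.0, -0.005, -0.004]]
wrist_force: [-0.6, 0.1, 0.6]
gripper_width: 1.0
```

```bash
python3 wr.py w3
python3 - <<'E'
from h import *
from station import r
go(r.sense(),[.5463,.1838,.008],69.63)
E
```

```text
3.625 [0.54473621 0.18311017 0.07839573] 69.62916671530316 [[-0.0052  0.3481  0.9374]
 [-0.0033  0.9374 -0.3481]
 [-1.     -0.0049 -0.0038]]
o [499.6  90.5] [  437     0   123   197 11698]
t 3.67 tcp [0.5465 0.1841 0.0805] F [-0.5  0.3 -0.4] w 1.001
shift cm [ 7.25 -0.02 -0.01] turn [ 0.003 -0.002  0.009]
```

View pics/w3.png

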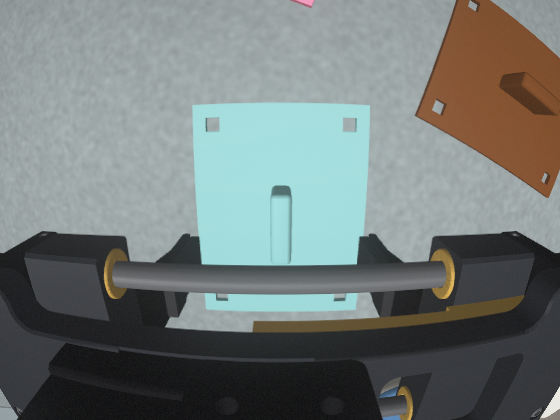

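The fin, near (281,228), sits between the open fingers, and the rear holes at (212,124) and (350,124) stay visible. Next I go down and close.

Call:
play_rows(
  plan=[
    [[2,0,0,0,0,0],[4,0,0,0,0,0],[6,0,0,0,0,0],[7,0,0,0,0,0],[7.25,0,0,0,0,0]],
  ],
)

```text
time_s: 4.3
tcp_pos: [0.5473, 0.1853, 0.0089]
ee_rot: [[0.001, 0.347, 0.938], [0.001, 0.938, -0.347], [-1.0, 0.001, 0.001]]
wrist_force: [0.1, 1.1, 0.4]
gripper_width: 1.0
```

Call:
play_rows(
  plan=[
    [[0,0,0,0,0,0],[0,0,0,0,0,0],[0,0,0,0,0,0],[0,0,0,0,0,0],[0,0,0,0,0,0]],
  ],
  hand=0,
)

```text
time_s: 4.92
tcp_pos: [0.5464, 0.1852, 0.0081]
ee_rot: [[0.0, 0.347, 0.938], [0.0, 0.938, -0.347], [-1.0, 0.0, 0.0]]
wrist_force: [-0.5, -0.3, -0.4]
gripper_width: 0.51
```

```bash
python3 wr.py w4
python3 - <<'E'
from h import *
from station import r
go(r.sense(),[.5463,.1838,.008],69.63)
E
```

```text
4.925 [0.54643494 0.18524336 0.00810563] 69.71267178065513 [[ 1.000e-04  3.467e-01  9.380e-01]
 [ 0.000e+00  9.380e-01 -3.467e-01]
 [-1.000e+00  1.000e-04  0.000e+00]]
o [521.2  84. ] [ 469    0   91  185 8893]
t 4.97 tcp [0.5464 0.1852 0.0081] F [-0.4  0.1 -0.4] w 0.474
shift cm [ 0.01 -0.14  0.04] turn [ 0.008 -0.     0.   ]
```

View pics/w4.png

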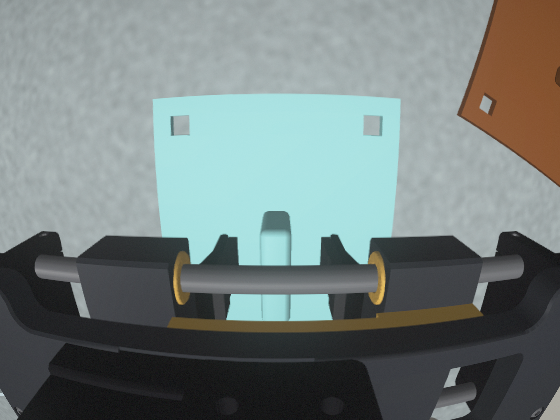

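Call:
play_rows(
  plan=[
    [[0,-0.14,0,0,0,0],[0,-0.14,0,0,0,0],[0,-0.14,0,0,0,0],[0,-0.14,0,0,0,0],[0,-0.14,0,0,0,0]],
  ],
)

```text
time_s: 5.6
tcp_pos: [0.5459, 0.1839, 0.008]
ee_rot: [[-0.0, 0.347, 0.938], [-0.0, 0.938, -0.347], [-1.0, -0.0, -0.0]]
wrist_force: [-0.3, 0.2, -0.8]
gripper_width: 0.159
```

Call:
play_rows(
  plan=[
    [[0,0,0,0,0,0],[0,0,0,0,0,0],[0,0,0,0,0,0]],
  ],
)

```text
time_s: 5.98
tcp_pos: [0.5459, 0.1839, 0.008]
ee_rot: [[-0.0, 0.347, 0.938], [-0.0, 0.938, -0.347], [-1.0, -0.0, -0.0]]
wrist_force: [0.5, 0.5, 0.2]
gripper_width: 0.158
```

```bash
python3 wr.py w5
python3 - <<'E'
from h import *
from station import r
go(r.sense(),[.5463,.1838,.14],69.63)
E
```

```text
5.975 [0.54592474 0.18386554 0.00802372] 69.70999476473314 [[-1.000e-04  3.468e-01  9.379e-01]
 [-1.000e-04  9.379e-01 -3.468e-01]
 [-1.000e+00 -1.000e-04 -0.000e+00]]
o [521.8  83.9] [ 473    0   87  184 8759]
t 6.03 tcp [0.5459 0.1838 0.008 ] F [-0.5 -1.5  0.1] w 0.156
shift cm [-1.32e+01  1.00e-02  4.00e-02] turn [ 0.008 -0.     0.001]
```

View pics/w5.png

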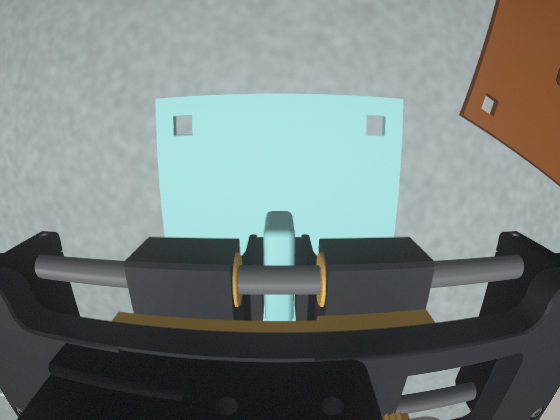

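Gripped at about 14 mm, with the plate's two rear holes at (183,125) and (375,125). Lifting.

Call:
play_rows(
  plan=[
    [[-0.5,0,0,0,0,0],[-2,0,0,0,0,0],[-5,0,0,0,0,0],[-8,0,0,0,0,0],[-11,0,0,0,0,0]],
  ],
)

```text
time_s: 6.65
tcp_pos: [0.5459, 0.184, 0.1201]
ee_rot: [[0.001, 0.347, 0.938], [0.001, 0.938, -0.347], [-1.0, 0.001, 0.001]]
wrist_force: [0.7, 0.9, -2.0]
gripper_width: 0.155
```

Call:
play_rows(
  plan=[
    [[-1.5,0,0,0,0,0],[-2,0,0,0,0,0],[-2,0,0,0,0,0]],
  ],
)

```text
time_s: 7.02
tcp_pos: [0.5455, 0.1838, 0.1375]
ee_rot: [[-0.001, 0.347, 0.938], [-0.0, 0.938, -0.347], [-1.0, -0.001, -0.001]]
wrist_force: [0.5, 0.2, -1.9]
gripper_width: 0.159
```

```bash
python3 wr.py w6
python3 - <<'E'
from h import *
from station import r
for n in('w5','w6'):
    z=np.load(f"pics/{n}.npz");im=z['im'];E=z['E'];p=z['p'];X=unproj(z)
    C=[]
    T=((X-p)@E)
    P=T[140:225:5,185:375:5].reshape(-1,3);P=P[np.isfinite(P[:,0])&(abs(P[:,0]-.003)<.015)&(abs(P[:,1])>.02)]
    A=np.c_[np.ones(len(P)),P[:,1],P[:,2]];q=np.linalg.lstsq(A,P[:,0],rcond=None)[0];print(n,'plate top tool x,slopes',q,len(P))
    for (u,v) in [(183,125),(375,125)]:
        g=im[v-18:v+19,u-18:u+19]
        s=cv2.cvtColor(cv2.resize(g,None,fx=8,fy=8,interpolation=cv2.INTER_CUBIC),cv2.COLOR_BGR2HSV)[...,1].astype(float)
        lo,hi=np.percentile(s,3),np.median(s);mk=s<(lo+hi)/2
        k,l,st,ce=cv2.connectedComponentsWithStats(mk.astype(np.uint8));i=1+np.argmin(np.linalg.norm(ce[1:]-148,axis=1)+1e3*(st[1:,4]<500))
        ys,xs=np.where(l==i);rr=cv2.minAreaRect(np.c_[xs,ys].astype(np.float32))
        uv=(np.array(rr[0])+.5)/8-.5+[u-18,v-18]
        o,d=ray(z,uv,True);o=E.T@(o-p);d=d@E
        k=(.003-o[0])/d[0,0];C.append(o+k*d[0]);print(uv.round(2),np.array(rr[1])/8,C[-1].round(4))
    C=np.array(C);e=C[1]-C[0];m=C.mean(0);e/=np.linalg.norm(e);pz=np.array([0,-e[2],e[1]])
    print('dist',np.linalg.norm(C[1]-C[0]),'yaw about tool x',np.degrees(np.arctan2(e[2],e[1])),'centre',m+.07*pz)
go(r.sense(),[.5082,-.2035,.14],91.75)
E
```

```text
7.025 [0.54547475 0.1837529  0.13753122] 69.69892784431174 [[-1.000e-03  3.470e-01  9.379e-01]
 [-3.000e-04  9.379e-01 -3.470e-01]
 [-1.000e+00 -6.000e-04 -9.000e-04]]
o [484.8  98.4] [ 425   22  122  161 9638]
w5 plate top tool x,slopes [ 0.00238041  0.00090555 -0.00122479] 381
[183.62 124.76] [19.27580452 16.12212753] [ 0.003  -0.0491 -0.0695]
[373.97 125.06] [16.1825428  19.15614128] [ 0.003   0.0496 -0.0694]
dist 0.09878628836485573 yaw about tool x 0.05834897214292779 centre [0.003      0.00017699 0.00057185]
w6 plate top tool x,slopes [ 0.00234804  0.00053081 -0.00388021] 378
[183.59 124.82] [19.14575768 16.18625069] [ 0.003  -0.0491 -0.0694]
[373.95 124.99] [16.11644554 18.89439011] [ 0.003   0.0496 -0.0694]
dist 0.09877600946404382 yaw about tool x 0.021553459516352617 centre [0.003      0.00021413 0.00059731]
t 7.08 tcp [0.5453 0.1836 0.137 ] F [-0.9  0.2 -2.4] w 0.158
shift cm [ -0.26 -37.59   9.96] turn [-2.206 -0.01   0.007]
```

View pics/w6.png

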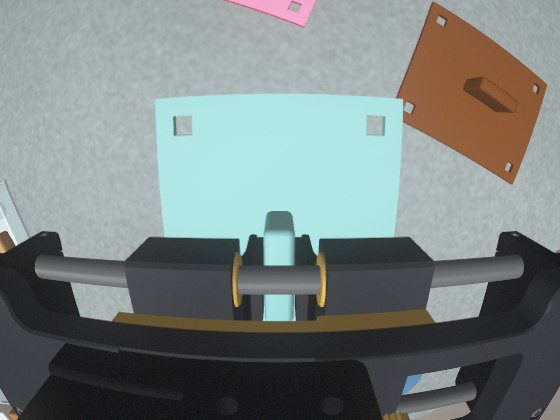

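Call:
play_rows(
  plan=[
    [[0,-1.5,0.4,-0.1,0,0],[0,-5,1.3,-0.3,0,0],[0,-9.5,2.5,-0.55,0,0],[0,-14.5,3.8,-0.85,0,0],[0,-19.5,5.1,-1.15,0,0]],
  ],
)

```text
time_s: 7.7
tcp_pos: [0.5252, -0.0182, 0.1368]
ee_rot: [[-0.002, 0.151, 0.989], [-0.001, 0.989, -0.151], [-1.0, -0.001, -0.002]]
wrist_force: [0.1, 0.7, -1.6]
gripper_width: 0.159
```

Run:
```python
from h import *
from station import r
go(r.sense(),[.5077,-.2037,.12],91.75)
```

```text
t 7.7 tcp [ 0.5252 -0.0182  0.1368] F [ 0.1  0.7 -1.6] w 0.159
shift cm [  1.7  -18.6    1.06] turn [-1.041 -0.013  0.004]
```

Call:
play_rows(
  plan=[
    [[0,-5,0.3,-0.28,0,0],[0,-10,0.6,-0.56,0,0],[0,-14.5,0.85,-0.8,0,0],[0.5,-17.5,1.0,-0.98,0,0],[1,-18.6,1.06,-1.04,0,0]],
  ],
)

```text
time_s: 8.32
tcp_pos: [0.5072, -0.2035, 0.1266]
ee_rot: [[-0.003, -0.026, 1.0], [0.0, 1.0, 0.026], [-1.0, 0.0, -0.002]]
wrist_force: [0.5, -0.9, -2.0]
gripper_width: 0.157
```

Call:
play_rows(
  plan=[
    [[0.4,0,0,0,0,0],[0.7,0,0,0,0,0],[0.7,0,0,0,0,0],[0.7,0,0,0,0,0]],
  ],
)

```text
time_s: 8.82
tcp_pos: [0.5085, -0.2015, 0.1213]
ee_rot: [[0.0, -0.029, 1.0], [-0.0, 1.0, 0.029], [-1.0, -0.0, 0.0]]
wrist_force: [-0.9, 0.2, -1.7]
gripper_width: 0.157
```

```bash
python3 wr.py w7
python3 - <<'E'
from h import *
from station import r
go(r.sense(),[.5077,-.2037,.085],91.75)
for n in("scene","top"):
    im,d=r.capture(n);cv2.imwrite(f"pics/{n}1.png",im)
    np.savez(f"pics/{n}1.npz",im=im,d=d)
E
```

```text
8.825 [ 0.50853101 -0.20145206  0.12127065] 91.67679394402516 [[ 4.000e-04 -2.930e-02  9.996e-01]
 [-0.000e+00  9.996e-01  2.930e-02]
 [-1.000e+00 -1.000e-04  4.000e-04]]
t 8.88 tcp [ 0.5085 -0.2016  0.1213] F [-0.3  0.2 -1.9] w 0.157
shift cm [ 3.63 -0.21 -0.09] turn [-0.009  0.003  0.001]
```

View pics/w7.png

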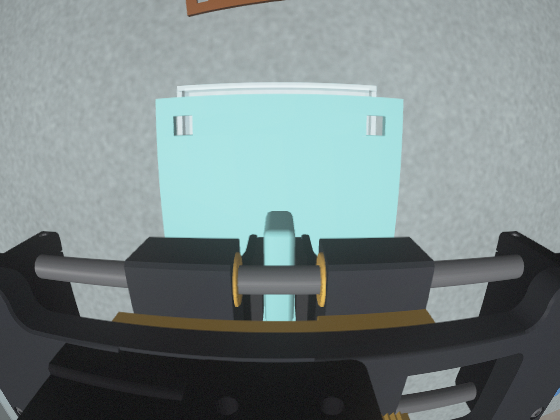

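View pics/scene1.png

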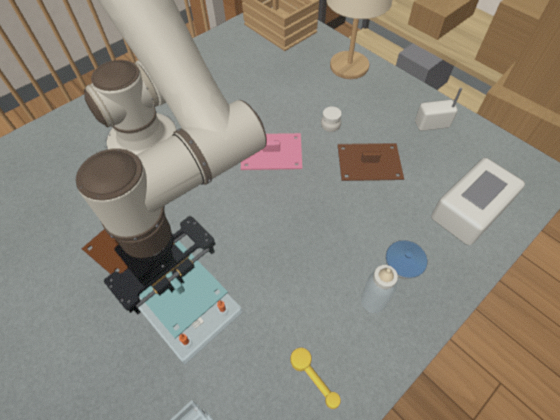

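The cover is over the tray, with the tray rim visible evenly around the plate at (178..377, 90). I correct by 2 mm and lower to just above the tips.

Call:
play_rows(
  plan=[
    [[1,-0.2,-0.09,0,0,0],[2,-0.2,-0.09,0,0,0],[3,-0.2,-0.09,0,0,0],[3.2,-0.2,-0.09,0,0,0],[3.2,-0.2,-0.09,0,0,0]],
  ],
)

```text
time_s: 9.6
tcp_pos: [0.5074, -0.2042, 0.0888]
ee_rot: [[-0.0, -0.028, 1.0], [-0.0, 1.0, 0.028], [-1.0, -0.0, -0.0]]
wrist_force: [0.2, 0.4, -2.2]
gripper_width: 0.156
```

Call:
play_rows(
  plan=[
    [[0,0,0,0,0,0],[0,0,0,0,0,0],[0,0,0,0,0,0]],
  ],
)

```text
time_s: 9.98
tcp_pos: [0.5075, -0.2041, 0.0893]
ee_rot: [[0.001, -0.028, 1.0], [-0.0, 1.0, 0.028], [-1.0, -0.0, 0.001]]
wrist_force: [-0.7, -0.6, -1.5]
gripper_width: 0.161
```

```bash
python3 wr.py w8
python3 - <<'E'
from h import *
from station import r
go(r.sense(),[.5077,-.2037,.07],91.75)
z=np.load("pics/w8.npz");im=z['im']
cv2.imwrite("pics/w8z.png",np.hstack([cv2.resize(im[100:150,a-25:a+25],(400,400),interpolation=cv2.INTER_CUBIC) for a in(183,375)]))
im,d=r.capture("scene");cv2.imwrite("pics/s8z.png",cv2.resize(im[220:370,110:260],(600,600),interpolation=cv2.INTER_CUBIC))
E
```

```text
9.975 [ 0.5075032  -0.20412254  0.08928959] 91.6115503922906 [[ 5.000e-04 -2.810e-02  9.996e-01]
 [-0.000e+00  9.996e-01  2.810e-02]
 [-1.000e+00 -1.000e-04  5.000e-04]]
o [189.8 124.1] [188 117   4  15  37]
t 10.03 tcp [ 0.5075 -0.2041  0.0893] F [ 0.3 -0.  -1.2] w 0.161
shift cm [1.93 0.04 0.02] turn [-0.014  0.002  0.   ]
```

View pics/w8z.png

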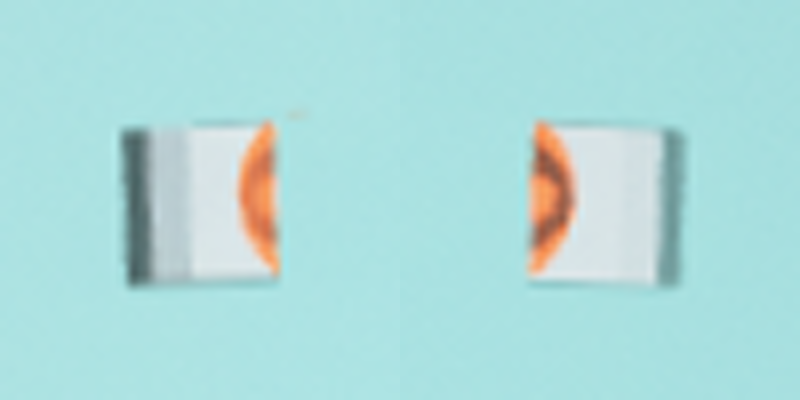

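View pics/s8z.png

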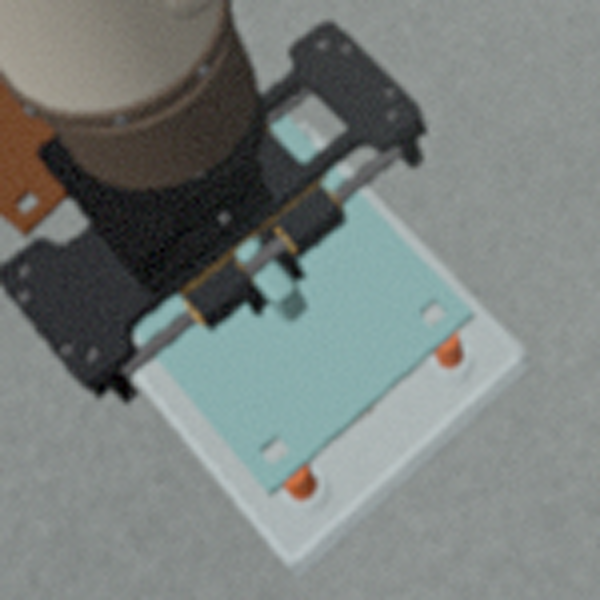

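Holes and posts are symmetric left and right, and the small upward shift matches the parallax. I lower slowly onto the pins.

Call:
play_rows(
  plan=[
    [[0.5,0.04,0.02,-0.014,0,0],[0.9,0.04,0.02,-0.014,0,0],[1.2,0.04,0.02,-0.014,0,0],[1.5,0.04,0.02,-0.014,0,0],[1.7,0.04,0.02,-0.014,0,0]],
  ],
)

```text
time_s: 10.7
tcp_pos: [0.5075, -0.2037, 0.0718]
ee_rot: [[-0.0, -0.031, 1.0], [0.0, 1.0, 0.031], [-1.0, 0.0, -0.0]]
wrist_force: [-0.2, -0.3, -1.8]
gripper_width: 0.156
```

```bash
python3 wr.py w9
python3 - <<'E'
from h import *
from station import r
go(r.sense(),[.5077,-.2037,.066],91.75)
z=np.load("pics/w9.npz");im=z['im']
cv2.imwrite("pics/w9z.png",np.hstack([cv2.resize(im[100:150,a-25:a+25],(400,400),interpolation=cv2.INTER_CUBIC) for a in(183,375)]))
im,d=r.capture("scene");cv2.imwrite("pics/s9z.png",cv2.resize(im[220:370,110:260],(600,600),interpolation=cv2.INTER_CUBIC))
E
```

```text
10.7 [ 0.50750367 -0.20373827  0.0717761 ] 91.74951624286959 [[-3.000e-04 -3.050e-02  9.995e-01]
 [ 0.000e+00  9.995e-01  3.050e-02]
 [-1.000e+00  0.000e+00 -3.000e-04]]
o [183.3 124.7] [180 116  11  18  80]
o [371.3 125. ] [367 116  11  19 148]
t 10.75 tcp [ 0.5074 -0.2037  0.0716] F [ 0.3  0.2 -1.7] w 0.162
shift cm [ 0.56 -0.    0.03] turn [-0.    -0.003 -0.001]
```

View pics/w9z.png

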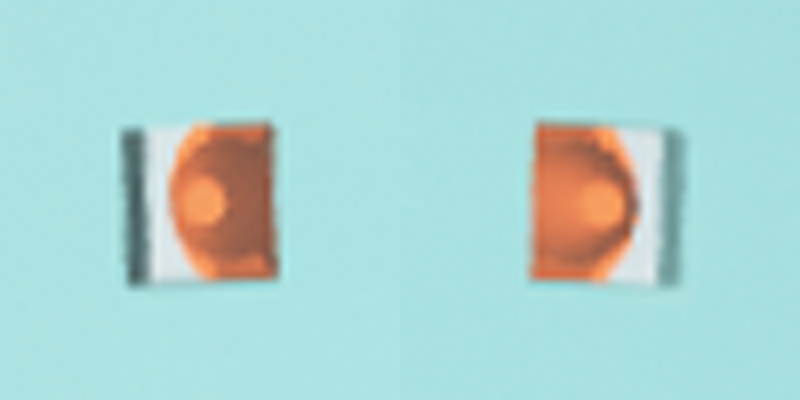

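View pics/s9z.png

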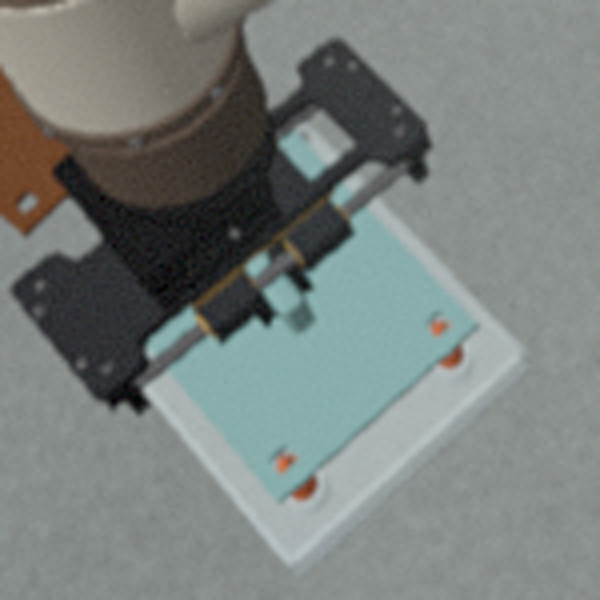

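Call:
play_rows(
  plan=[
    [[0.15,0,0.02,0,0,0],[0.3,0,0.02,0,0,0],[0.45,0,0.02,0,0,0],[0.6,0,0.02,0,0,0],[0.6,0,0.02,0,0,0]],
  ],
)

```text
time_s: 11.42
tcp_pos: [0.5075, -0.2037, 0.066]
ee_rot: [[-0.001, -0.03, 1.0], [0.0, 1.0, 0.03], [-1.0, 0.0, -0.001]]
wrist_force: [-1.1, 0.3, -0.4]
gripper_width: 0.161
```

Call:
play_rows(
  plan=[
    [[0.05,0,0,0,0,0],[0.1,0,0,0,0,0],[0.15,0,0,0,0,0],[0.2,0,0,0,0,0],[0.2,0,0,0,0,0]],
  ],
)

```text
time_s: 12.05
tcp_pos: [0.5076, -0.2038, 0.0642]
ee_rot: [[-0.0, -0.031, 1.0], [-0.0, 1.0, 0.031], [-1.0, -0.0, -0.0]]
wrist_force: [-3.5, -0.8, 2.5]
gripper_width: 0.158
```

Run:
```python
from h import *
from station import r
s=r.sense();go(s,[.5077,-.2037,.060],91.75);print(s['ee_rot'].round(4),s['moment'])
```

```text
t 12.05 tcp [ 0.5076 -0.2038  0.0642] F [-3.5 -0.8  2.5] w 0.158
shift cm [0.42 0.01 0.01] turn [ 0.    -0.002  0.   ]
[[-4.000e-04 -3.050e-02  9.995e-01]
 [-1.000e-04  9.995e-01  3.050e-02]
 [-1.000e+00 -0.000e+00 -4.000e-04]] [ 0.04322471  0.73394189 -0.05688492]
```

Call:
play_rows(
  plan=[
    [[0.05,0,-0.03,0,0,0],[0.1,0,-0.04,0,0,0],[0.15,0,-0.04,0,0,0],[0.2,0,-0.04,0,0,0],[0.2,0,-0.04,0,0,0]],
  ],
)

```text
time_s: 12.68
tcp_pos: [0.5076, -0.2038, 0.0624]
ee_rot: [[0.0, -0.031, 1.0], [-0.0, 1.0, 0.031], [-1.0, -0.0, 0.0]]
wrist_force: [-2.6, -0.4, 4.4]
gripper_width: 0.157
```

Call:
play_rows(
  plan=[
    [[0.05,0,0,0,0,0],[0.1,0,0,0,0,0],[0.15,0,0,0,0,0],[0.15,0,0,0,0,0]],
  ],
)

```text
time_s: 13.18
tcp_pos: [0.5076, -0.2039, 0.0612]
ee_rot: [[0.001, -0.031, 1.0], [-0.0, 1.0, 0.031], [-1.0, -0.0, 0.001]]
wrist_force: [-3.4, 0.8, 7.4]
gripper_width: 0.152
```

```bash
python3 wr.py w10
python3 - <<'E'
from h import *
from station import r
s=r.sense();go(s,[.5077,-.2037,.060],91.75);print(s['ee_rot'].round(4),s['moment'])
z=np.load("pics/w10.npz");im=z['im']
cv2.imwrite("pics/w10z.png",np.hstack([cv2.resize(im[100:150,a-25:a+25],(400,400),interpolation=cv2.INTER_CUBIC) for a in(183,375)]))
E
```

```text
13.175 [ 0.50763144 -0.2038645   0.06124758] 91.7720507376319 [[ 6.000e-04 -3.090e-02  9.995e-01]
 [-4.000e-04  9.995e-01  3.090e-02]
 [-1.000e+00 -4.000e-04  6.000e-04]]
o [179.7 125.7] [176 117  12  17  73]
o [373.  125.5] [367 116  16  19 193]
t 13.22 tcp [ 0.5076 -0.2039  0.0613] F [-4.5  0.1  6.3] w 0.154
shift cm [0.13 0.02 0.01] turn [0.002 0.003 0.002]
[[ 6.000e-04 -3.090e-02  9.995e-01]
 [-4.000e-04  9.995e-01  3.090e-02]
 [-1.000e+00 -4.000e-04  6.000e-04]] [ 0.20933105  0.98381298 -0.09471978]
```

View pics/w10z.png

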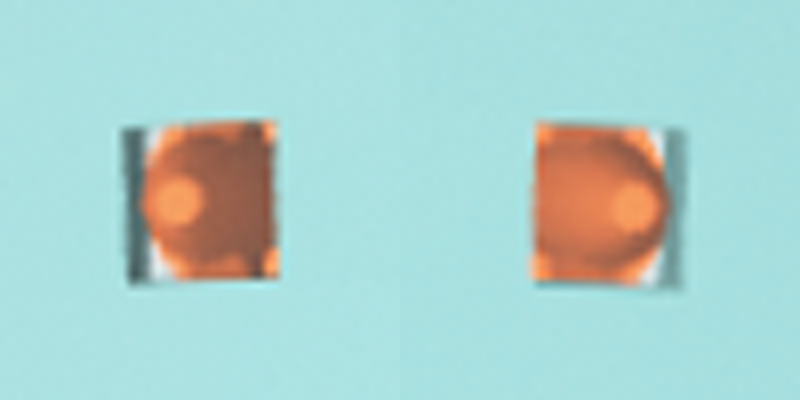

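Call:
play_rows(
  plan=[
    [[0.05,0,-0.03,0,0,0],[0.1,0,-0.06,0,0,0],[0.15,0,-0.06,0,0,0],[0.2,0,-0.06,0,0,0],[0.2,0,-0.06,0,0,0]],
  ],
)

```text
time_s: 13.85
tcp_pos: [0.5077, -0.204, 0.0599]
ee_rot: [[0.002, -0.031, 1.0], [-0.001, 1.0, 0.031], [-1.0, -0.001, 0.002]]
wrist_force: [-2.6, 1.1, 9.0]
gripper_width: 0.16
```

```bash
python3 wr.py w11
python3 - <<'E'
from h import *
from station import r
s=r.sense();go(s,[.5077,-.2037,.060],91.75);print(s['ee_rot'].round(4),s['moment'])
z=np.load("pics/w11.npz");im=z['im'];E=z['E'];p=z['p'];X=unproj(z);T=((X-p)@E)
P=T[140:225:5,185:375:5].reshape(-1,3);P=P[np.isfinite(P[:,0])&(abs(P[:,0]-.003)<.015)&(abs(P[:,1])>.02)]
print(np.linalg.lstsq(np.c_[np.ones(len(P)),P[:,1],P[:,2]],P[:,0],rcond=None)[0])
E
```

```text
13.85 [ 0.50765137 -0.20396869  0.0598557 ] 91.79020618176128 [[ 2.000e-03 -3.120e-02  9.995e-01]
 [-8.000e-04  9.995e-01  3.120e-02]
 [-1.000e+00 -8.000e-04  2.000e-03]]
o [179.6 125.5] [176 117  12  17  74]
o [373.3 125.4] [367 116  16  19 199]
t 13.9 tcp [ 0.5077 -0.204   0.0599] F [-3.8  0.5 10.6] w 0.156
shift cm [-0.01  0.03  0.  ] turn [0.004 0.012 0.005]
[[ 2.100e-03 -3.120e-02  9.995e-01]
 [-7.000e-04  9.995e-01  3.120e-02]
 [-1.000e+00 -8.000e-04  2.100e-03]] [0.3753171  0.96921509 0.04635804]
[ 0.00253138 -0.00088821  0.00348762]
```

Call:
play_rows(
  plan=[
    [[0.05,0,0,0,0,0],[0.1,0,0,0,0,0],[0.15,0,0,0,0,0],[0.2,0,0,0,0,0],[0.2,0,0,0,0,0]],
  ],
)

```text
time_s: 14.52
tcp_pos: [0.5077, -0.2041, 0.0583]
ee_rot: [[0.002, -0.031, 1.0], [-0.001, 1.0, 0.031], [-1.0, -0.001, 0.002]]
wrist_force: [-5.1, 1.1, 12.5]
gripper_width: 0.157
```

Call:
play_rows(
  plan=[
    [[0.05,0,0,0,0,0],[0.1,0,0,0,0,0],[0.15,0,0,0,0,0],[0.15,0,0,0,0,0]],
  ],
)

```text
time_s: 15.02
tcp_pos: [0.5078, -0.2042, 0.0572]
ee_rot: [[0.003, -0.032, 0.999], [-0.001, 0.999, 0.032], [-1.0, -0.001, 0.002]]
wrist_force: [-4.6, 0.3, 13.8]
gripper_width: 0.16
```

```bash
cat > st.py <<'E'
import sys
from h import *
from station import r
s=r.sense();go(s,[.5077,-.2037,.058],91.75);print(s['ee_rot'][2].round(4),s['moment'])
z=dict(r.get_calibration("wrist"));im,z['d']=r.capture("wrist");cv2.imwrite(f"pics/{sys.argv[1]}.png",im);E=s['ee_rot'];p=s['tcp_pos'];X=unproj(z);T=((X-p)@E)
P=T[140:225:5,185:375:5].reshape(-1,3);P=P[np.isfinite(P[:,0])&(abs(P[:,0]-.003)<.02)&(abs(P[:,1])>.02)]
print('plate x, slopes',np.linalg.lstsq(np.c_[np.ones(len(P)),P[:,1],P[:,2]],P[:,0],rcond=None)[0])
Q=X[140:225:5,185:375:5].reshape(-1,3);Q=Q[np.isfinite(Q[:,0])&(abs(T[140:225:5,185:375:5].reshape(-1,3)[:,1])>.02)]
print('plate world z, slopes',np.linalg.lstsq(np.c_[np.ones(len(Q)),Q[:,0]-.5077,Q[:,1]+.2037],Q[:,2],rcond=None)[0])
cv2.imwrite(f"pics/{sys.argv[1]}z.png",np.hstack([cv2.resize(im[100:150,a-25:a+25],(400,400),interpolation=cv2.INTER_CUBIC) for a in(183,375)]))
E
python3 st.py w12
```

```text
t 15.03 tcp [ 0.5078 -0.2042  0.0572] F [-4.6  0.3 13.8] w 0.16
shift cm [-0.08  0.05 -0.01] turn [0.006 0.014 0.007]
[-1.     -0.0013  0.0025] [ 0.35183229  1.362381   -0.01984628]
plate x, slopes [0.00257611 0.00144236 0.00367553]
plate world z, slopes [ 0.0546407  -0.00111585 -0.00277696]
```

View pics/w12z.png

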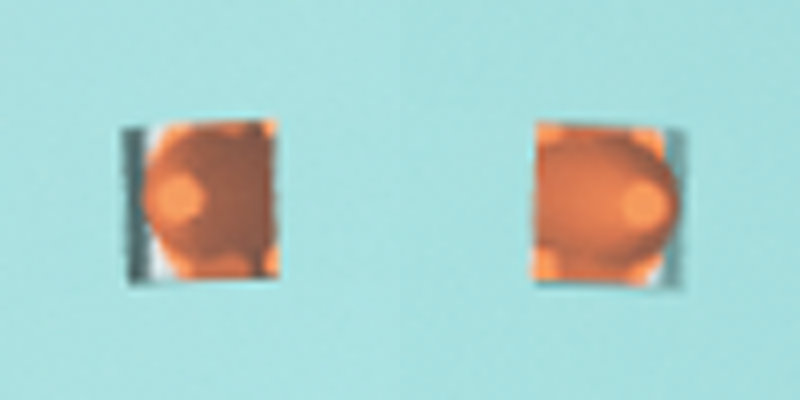

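Call:
play_rows(
  plan=[
    [[0.03,0.04,0,0,0,0],[0.06,0.05,0,0,0,0],[0.1,0.05,0,0,0,0],[0.1,0.05,0,0,0,0]],
  ],
)

```text
time_s: 15.58
tcp_pos: [0.5079, -0.2041, 0.0565]
ee_rot: [[0.003, -0.032, 0.999], [-0.002, 0.999, 0.032], [-1.0, -0.002, 0.003]]
wrist_force: [-3.4, -0.6, 15.1]
gripper_width: 0.158
```

Call:
play_rows(
  plan=[
    [[0.03,0,0,0,0,0],[0.06,0,0,0,0,0],[0.1,0,0,0,0,0],[0.1,0,0,0,0,0]],
  ],
)

```text
time_s: 16.08
tcp_pos: [0.5079, -0.2041, 0.0558]
ee_rot: [[0.003, -0.032, 0.999], [-0.002, 0.999, 0.032], [-1.0, -0.002, 0.003]]
wrist_force: [-6.7, -0.8, 16.1]
gripper_width: 0.162
```

```bash
python3 st.py w13
```

```text
t 16.07 tcp [ 0.5079 -0.2041  0.0558] F [-6.7 -0.8 16.1] w 0.162
shift cm [-0.22  0.04 -0.02] turn [0.008 0.016 0.011]
[-1.     -0.002   0.0027] [-0.05341799  1.6327847  -0.03316844]
plate x, slopes [2.35329310e-03 1.93504730e-04 2.53917318e-05]
plate world z, slopes [ 0.05340781  0.00274714 -0.00210269]
```

View pics/w13z.png

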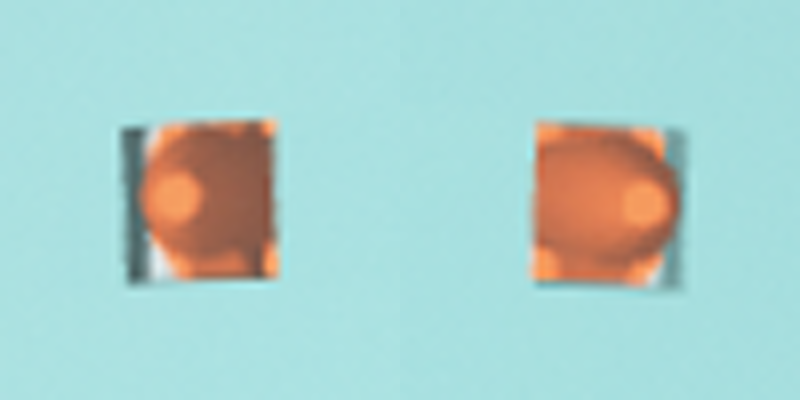

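Call:
play_rows(
  plan=[
    [[0.02,0.02,-0.04,0,0,0],[0.04,0.02,-0.08,0,0,0],[0.07,0.02,-0.1,0,0,0],[0.1,0.02,-0.1,0,0,0],[0.1,0.02,-0.1,0,0,0]],
  ],
)

```text
time_s: 16.75
tcp_pos: [0.5078, -0.2041, 0.0552]
ee_rot: [[0.005, -0.032, 0.999], [-0.002, 0.999, 0.032], [-1.0, -0.002, 0.005]]
wrist_force: [-4.5, -0.0, 17.9]
gripper_width: 0.159
```

```bash
python3 st.py w14
```

```text
t 16.75 tcp [ 0.5078 -0.2041  0.0552] F [-4.5 -0.  17.9] w 0.159
shift cm [-0.28  0.04 -0.01] turn [0.009 0.026 0.014]
[-1.     -0.0025  0.0046] [-0.06145115  1.3596504  -0.02565596]
plate x, slopes [ 0.00224496 -0.00016502 -0.00193382]
plate world z, slopes [ 0.05293399  0.00659624 -0.00209565]
```

View pics/w14z.png

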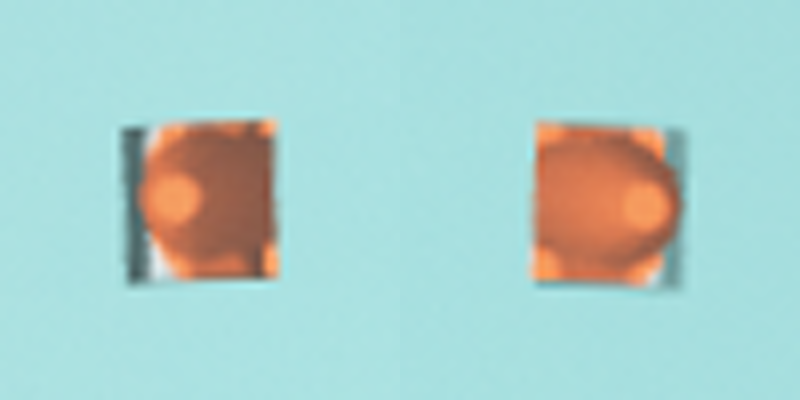

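Call:
play_rows(
  plan=[
    [[0.03,0,-0.03,0,0.02,0],[0.06,0,-0.03,0,0.03,0],[0.1,0,-0.03,0,0.03,0],[0.1,0,-0.03,0,0.03,0]],
  ],
)

```text
time_s: 17.3
tcp_pos: [0.5078, -0.204, 0.0545]
ee_rot: [[0.0, -0.032, 0.999], [-0.003, 0.999, 0.032], [-1.0, -0.003, 0.0]]
wrist_force: [-4.5, -0.6, 18.8]
gripper_width: 0.155
```

```bash
python3 st.py w15
```

```text
t 17.3 tcp [ 0.5078 -0.204   0.0545] F [-4.5 -0.6 18.8] w 0.155
shift cm [-0.35  0.03 -0.01] turn [0.01  0.    0.015]
[-1.0e+00 -2.6e-03  1.0e-04] [ 0.02971397  1.40869013 -0.09198238]
plate x, slopes [ 0.0024873  -0.00033889  0.00359106]
plate world z, slopes [ 0.05199208 -0.00345864 -0.00238049]
```

View pics/w15z.png

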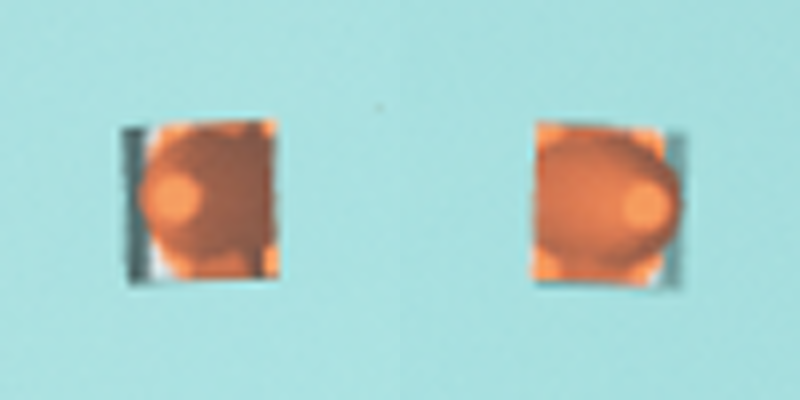

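Call:
play_rows(
  plan=[
    [[0.03,0,0,0,0,0],[0.06,0,0,0,0,0],[0.1,0,0,0,0,0],[0.1,0,0,0,0,0]],
  ],
)

```text
time_s: 17.85
tcp_pos: [0.5079, -0.2041, 0.0537]
ee_rot: [[0.0, -0.032, 0.999], [-0.003, 0.999, 0.032], [-1.0, -0.003, 0.0]]
wrist_force: [-4.3, -0.2, 19.7]
gripper_width: 0.159
```

```bash
python3 st.py w16
```

```text
t 17.85 tcp [ 0.5079 -0.2041  0.0537] F [-4.3 -0.2 19.7] w 0.159
shift cm [-0.43  0.04 -0.01] turn [0.011 0.001 0.016]
[-1.0e+00 -2.7e-03  1.0e-04] [ 0.10851331  1.55591605 -0.08049068]
plate x, slopes [2.34826111e-03 4.17159780e-05 6.77880485e-05]
plate world z, slopes [ 0.05133916  0.00015029 -0.00275826]
```

View pics/w16z.png

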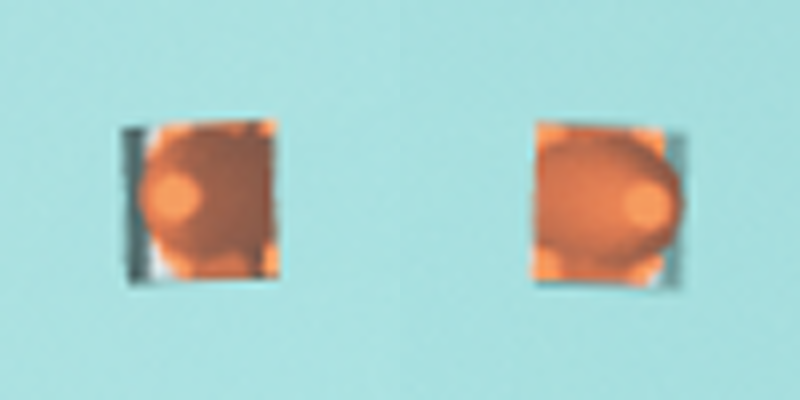

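```bash
cat > tip.py <<'E'
from h import *
from station import r
c=dict(r.get_calibration("wrist"));_,c['d']=r.capture("wrist");X=unproj(c)
for u in((172,192),(364,386)):
    z=X[112:140,u[0]:u[1],2];print('tip z',np.sort(z[np.isfinite(z)])[-12:].round(4))
sc=dict(r.get_calibration("scene"));im,sc['d']=r.capture("scene");cv2.imwrite("pics/stip.png",cv2.resize(im[220:370,110:260],(600,600),interpolation=cv2.INTER_CUBIC))
E
python3 tip.py
```

```text
tip z [0.0579 0.058  0.058  0.058  0.0581 0.0581 0.0582 0.0584 0.0586 0.059
 0.0593 0.0594]
tip z [0.0584 0.0585 0.0585 0.0586 0.0586 0.0586 0.0587 0.0588 0.0588 0.0589
 0.0589 0.0595]
```

View pics/stip.png

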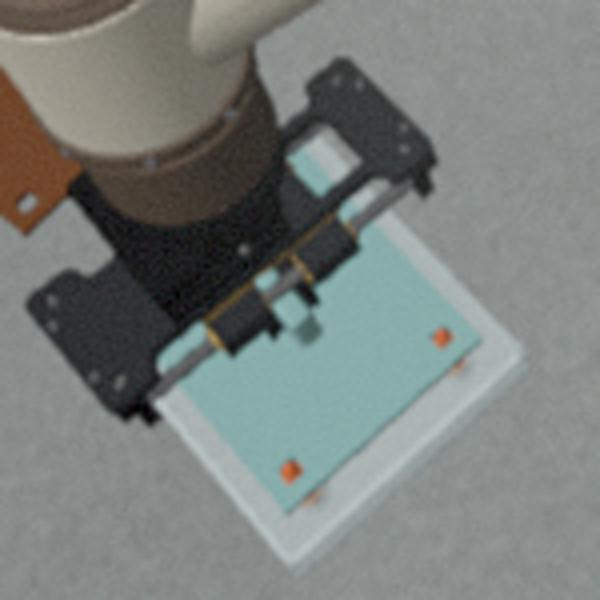

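Call:
play_rows(
  plan=[
    [[0.03,0,0,0,0,0],[0.06,0,0,0,0,0],[0.1,0,0,0,0,0],[0.1,0,0,0,0,0]],
  ],
)

```text
time_s: 18.5
tcp_pos: [0.5079, -0.2041, 0.0529]
ee_rot: [[0.0, -0.033, 0.999], [-0.003, 0.999, 0.033], [-1.0, -0.003, 0.0]]
wrist_force: [-4.9, 0.3, 22.0]
gripper_width: 0.159
```

```bash
python3 st.py w17; python3 tip.py
```

```text
t 18.5 tcp [ 0.5079 -0.2041  0.0529] F [-4.9  0.3 22. ] w 0.159
shift cm [-0.51  0.04 -0.02] turn [0.012 0.002 0.016]
[-1.0e+00 -2.8e-03  3.0e-04] [ 0.15613917  1.59521062 -0.05575305]
plate x, slopes [0.00242063 0.00119907 0.00183785]
plate world z, slopes [ 0.05047931 -0.00142046 -0.00403879]
tip z [0.0574 0.0575 0.0575 0.0575 0.0576 0.0576 0.0577 0.0577 0.0577 0.0579
 0.0583 0.0585]
tip z [0.0578 0.0578 0.0578 0.0579 0.0579 0.0579 0.058  0.058  0.0581 0.0582
 0.0582 0.0587]
```

Fx stays at about -5 N, so the posts are pushing the cover toward -x. I shift that way without pressing deeper.

Call:
play_rows(
  plan=[
    [[0,0,-0.05,0,0,0],[0,0,-0.1,0,0,0],[0,0,-0.15,0,0,0],[0,0,-0.15,0,0,0]],
  ],
)

```text
time_s: 19.15
tcp_pos: [0.5077, -0.2041, 0.0532]
ee_rot: [[0.003, -0.033, 0.999], [-0.003, 0.999, 0.033], [-1.0, -0.003, 0.003]]
wrist_force: [-3.0, 0.4, 20.2]
gripper_width: 0.156
```

```bash
python3 st.py w18; python3 tip.py
```

```text
t 19.15 tcp [ 0.5077 -0.2041  0.0532] F [-3.   0.4 20.2] w 0.156
shift cm [-0.48  0.04  0.  ] turn [0.013 0.018 0.018]
[-1.     -0.0032  0.0032] [ 0.23320762  1.02595914 -0.05297502]
plate x, slopes [ 2.32104445e-03 -1.48256094e-05  6.86469338e-04]
plate world z, slopes [ 0.05090305  0.00258795 -0.00308581]
tip z [0.0576 0.0576 0.0577 0.0578 0.0579 0.0579 0.0579 0.0579 0.058  0.0581
 0.0582 0.0586]
tip z [0.0577 0.0578 0.0578 0.0578 0.0579 0.0579 0.0579 0.058  0.0581 0.0581
 0.0585 0.0587]
```

View pics/w18z.png

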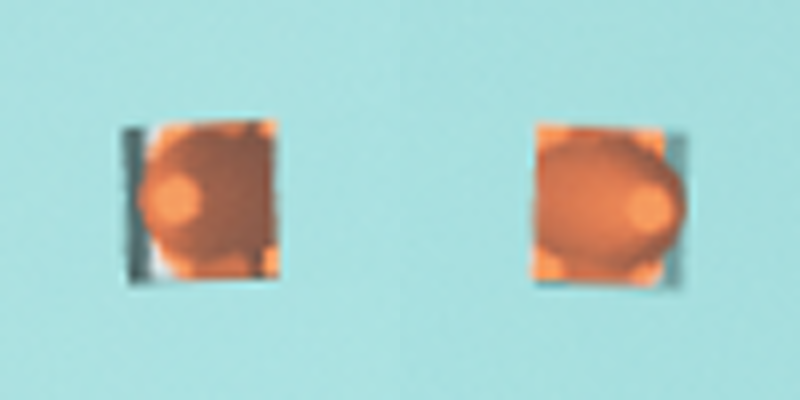

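Call:
play_rows(
  plan=[
    [[0,0.04,-0.05,0,0,0],[0,0.08,-0.1,0,0,0],[0,0.1,-0.15,0,0,0],[0,0.1,-0.15,0,0,0]],
  ],
)

```text
time_s: 19.8
tcp_pos: [0.5075, -0.204, 0.0537]
ee_rot: [[0.006, -0.033, 0.999], [-0.004, 0.999, 0.033], [-1.0, -0.005, 0.006]]
wrist_force: [-0.9, -3.5, 19.8]
gripper_width: 0.16
```

```bash
python3 st.py w19; python3 tip.py
```

```text
t 19.8 tcp [ 0.5075 -0.204   0.0537] F [-0.9 -3.5 19.8] w 0.16
shift cm [-0.43  0.03  0.02] turn [0.016 0.035 0.026]
[-1.     -0.0046  0.0061] [-0.81238395  0.52862388 -0.07109697]
plate x, slopes [ 0.00261688 -0.00036589  0.00482844]
plate world z, slopes [ 0.05107586  0.00142782 -0.00421547]
tip z [0.0581 0.0581 0.0581 0.0582 0.0582 0.0583 0.0584 0.0584 0.0585 0.0585
 0.0588 0.0591]
tip z [0.058  0.0581 0.0581 0.0582 0.0584 0.0585 0.0586 0.0586 0.0587 0.0589
 0.059  0.059 ]
```

View pics/w19z.png

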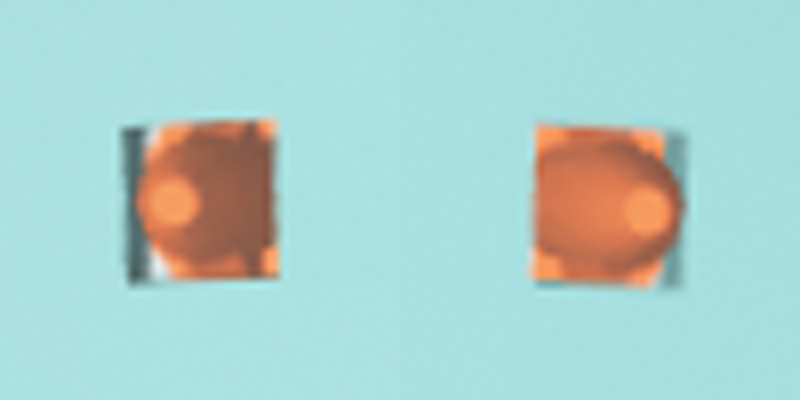

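Call:
play_rows(
  plan=[
    [[0.04,-0.05,-0.02,0,0,0],[0.08,-0.05,-0.03,0,0,0],[0.12,-0.05,-0.05,0,0,0],[0.16,-0.05,-0.05,0,0,0],[0.16,-0.05,-0.05,0,0,0]],
  ],
)

```text
time_s: 20.58
tcp_pos: [0.5075, -0.2041, 0.0525]
ee_rot: [[0.007, -0.033, 0.999], [-0.004, 0.999, 0.033], [-1.0, -0.004, 0.007]]
wrist_force: [-2.3, -0.8, 21.0]
gripper_width: 0.158
```

```bash
python3 st.py w20; python3 tip.py
```

```text
t 20.57 tcp [ 0.5075 -0.2041  0.0525] F [-2.3 -0.8 21. ] w 0.158
shift cm [-0.55  0.04  0.02] turn [0.016 0.041 0.024]
[-1.     -0.0043  0.0071] [-0.02094023  0.51377234 -0.10165666]
plate x, slopes [ 0.0022153  -0.00201874 -0.00346517]
plate world z, slopes [ 0.05025538  0.01058179 -0.00189802]
tip z [0.0565 0.0566 0.0568 0.0568 0.0569 0.0569 0.0569 0.057  0.0571 0.0571
 0.0572 0.0574]
tip z [0.0566 0.0567 0.0567 0.0568 0.0569 0.0569 0.0569 0.0569 0.057  0.0571
 0.0573 0.0573]
```

View pics/w20z.png

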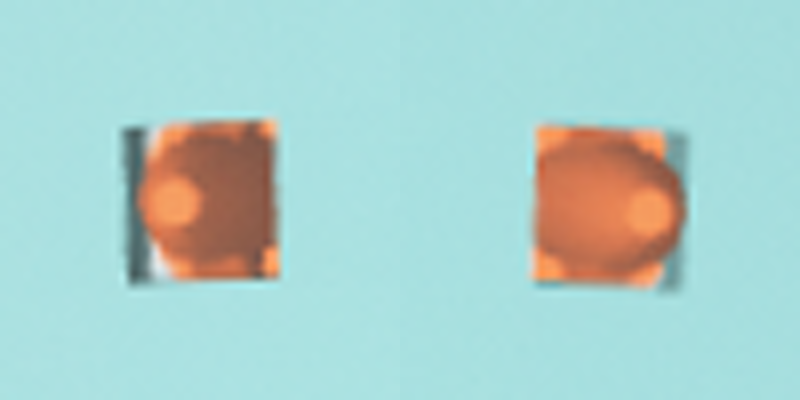

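No click yet. The images show the cover about 0.6 mm toward -y and about 0.4° off in yaw against the posts. I unload partly, re-align, and press again.

Call:
play_rows(
  plan=[
    [[-0.2,0,0.1,0.01,0.01,0],[-0.4,0,0.2,0.02,0.02,0],[-0.6,0,0.3,0.03,0.03,0],[-0.8,0,0.4,0.03,0.03,0],[-0.8,0,0.4,0.03,0.03,0]],
  ],
)

```text
time_s: 21.35
tcp_pos: [0.5077, -0.204, 0.0577]
ee_rot: [[-0.006, -0.027, 1.0], [-0.003, 1.0, 0.027], [-1.0, -0.003, -0.006]]
wrist_force: [-2.9, -2.5, 11.6]
gripper_width: 0.16
```

```bash
python3 st.py w21; python3 tip.py
```

```text
t 21.35 tcp [ 0.5077 -0.204   0.0577] F [-2.9 -2.5 11.6] w 0.16
shift cm [-0.03  0.03 -0.  ] turn [-0.019 -0.037  0.016]
[-1.     -0.0027 -0.0064] [-1.0339374   0.93803703  0.12906545]
plate x, slopes [ 0.00241078 -0.00071182 -0.00117113]
plate world z, slopes [ 0.05529843 -0.00518215 -0.00216993]
tip z [0.0627 0.0627 0.0628 0.0628 0.0629 0.063  0.063  0.063  0.0632 0.0633
 0.0638 0.064 ]
tip z [0.0627 0.0628 0.0628 0.0628 0.0628 0.0629 0.0629 0.0631 0.0632 0.0632
 0.0633 0.0634]
```

View pics/w21z.png

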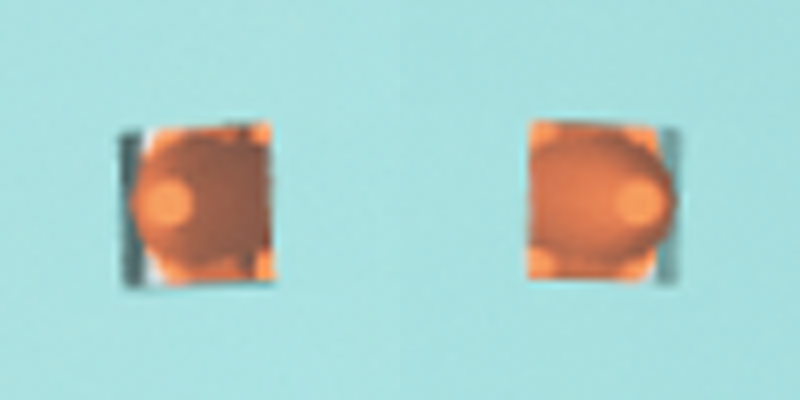

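Call:
play_rows(
  plan=[
    [[0.1,0,-0.05,0,-0.01,0],[0.2,0,-0.1,0,-0.02,0],[0.3,0,-0.15,0,-0.02,0],[0.4,0,-0.2,0,-0.02,0],[0.4,0,-0.2,0,-0.02,0]],
  ],
)

```text
time_s: 22.12
tcp_pos: [0.5076, -0.204, 0.055]
ee_rot: [[0.001, -0.028, 1.0], [-0.004, 1.0, 0.028], [-1.0, -0.004, 0.001]]
wrist_force: [-3.2, -1.8, 17.1]
gripper_width: 0.157
```

```bash
python3 st.py w22; python3 tip.py
```

```text
t 22.12 tcp [ 0.5076 -0.204   0.055 ] F [-3.2 -1.8 17.1] w 0.157
shift cm [-0.3   0.03  0.01] turn [-0.014  0.006  0.02 ]
[-1.     -0.0035  0.0011] [-0.49196623  0.79486385  0.00329494]
plate x, slopes [0.00246831 0.00095829 0.00164303]
plate world z, slopes [ 0.05253837 -0.00043275 -0.00450841]
tip z [0.0598 0.0598 0.06   0.06   0.06   0.0601 0.0602 0.0602 0.0603 0.0605
 0.0606 0.0607]
tip z [0.0596 0.0597 0.0598 0.0599 0.06   0.0601 0.0602 0.0603 0.0605 0.0605
 0.0605 0.0612]
```

View pics/w22z.png

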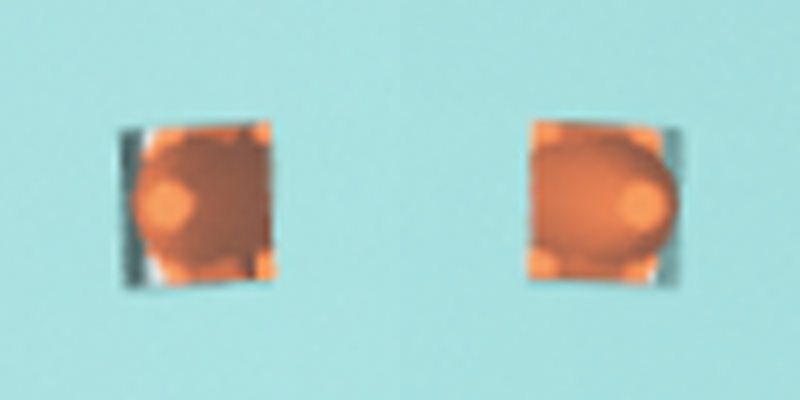

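Call:
play_rows(
  plan=[
    [[0.05,0,-0.02,0,0,0.02],[0.1,0,-0.04,0,0,0.02],[0.15,0,-0.06,0,0,0.02],[0.2,0,-0.08,0,0,0.02],[0.2,0,-0.08,0,0,0.02]],
  ],
)

```text
time_s: 22.9
tcp_pos: [0.5076, -0.204, 0.0537]
ee_rot: [[0.003, -0.028, 1.0], [-0.0, 1.0, 0.028], [-1.0, -0.0, 0.003]]
wrist_force: [-2.4, -0.7, 19.0]
gripper_width: 0.158
```

```bash
python3 st.py w23; python3 tip.py
```

```text
t 22.9 tcp [ 0.5076 -0.204   0.0537] F [-2.4 -0.7 19. ] w 0.158
shift cm [-0.43  0.03  0.01] turn [-0.013  0.017  0.003]
[-1.0e+00 -4.0e-04  2.9e-03] [-0.26744854  0.68171069  0.05921179]
plate x, slopes [ 0.00243537 -0.0006721   0.00125984]
plate world z, slopes [0.05130431 0.00165956 0.00027441]
tip z [0.0581 0.0581 0.0582 0.0582 0.0584 0.0584 0.0584 0.0585 0.0585 0.0589
 0.059  0.0591]
tip z [0.0584 0.0585 0.0585 0.0586 0.0586 0.0586 0.0587 0.0587 0.0588 0.059
 0.0591 0.0593]
```

View pics/w23z.png

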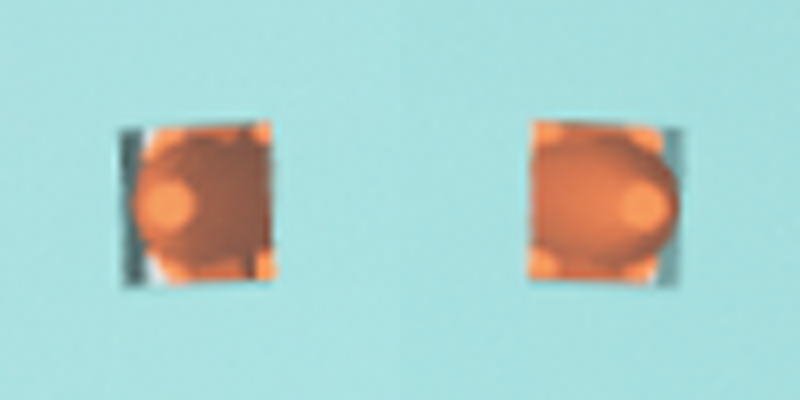

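Call:
play_rows(
  plan=[
    [[0.04,0,-0.02,0,0.01,0],[0.08,0,-0.04,0,0.01,0],[0.12,0,-0.05,0,0.01,0],[0.15,0,-0.06,0,0.01,0],[0.15,0,-0.06,0,0.01,0]],
  ],
)

```text
time_s: 23.68
tcp_pos: [0.5076, -0.204, 0.0527]
ee_rot: [[0.002, -0.029, 1.0], [-0.001, 1.0, 0.029], [-1.0, -0.001, 0.002]]
wrist_force: [-2.2, -0.5, 20.7]
gripper_width: 0.163
```

```bash
python3 st.py w24; python3 tip.py
```

```text
t 23.68 tcp [ 0.5076 -0.204   0.0527] F [-2.2 -0.5 20.7] w 0.163
shift cm [-0.53  0.03  0.02] turn [-0.011  0.014  0.004]
[-1.0e+00 -7.0e-04  2.4e-03] [-0.07883533  0.66642141  0.01598819]
plate x, slopes [ 0.0023089  -0.00018394 -0.00271418]
plate world z, slopes [ 0.05042326  0.00511992 -0.0003545 ]
tip z [0.0572 0.0572 0.0572 0.0575 0.0575 0.0576 0.0576 0.0578 0.0579 0.0581
 0.0582 0.0585]
tip z [0.0576 0.0576 0.0576 0.0577 0.0578 0.0578 0.0578 0.0579 0.0579 0.0585
 0.0586 0.059 ]
```

Run:
```python
from h import *
for n in('w8','w9','w10','w11'):
    z=dict(np.load(f"pics/{n}.npz"));X=unproj(z)
    pl=np.nanmedian(X[150:220,200:235,2])
    print(n,z['p'][2],'plate',pl,[np.sort(X[112:140,a:b,2][np.isfinite(X[112:140,a:b,2])&(orange(z['im'])[112:140,a:b])])[-10:].round(4) for a,b in((172,192),(364,386))])
```

```text
w8 0.0892895872143047 plate 0.08680415203699113 [array([0.0671, 0.0672, 0.0675, 0.0675, 0.0678, 0.0681, 0.0682, 0.0688,
       0.0689, 0.0697]), array([0.0679, 0.068 , 0.068 , 0.0683, 0.0685, 0.0687, 0.0688, 0.0692,
       0.0694, 0.0695])]
w9 0.07177609587443756 plate 0.06928967126419092 [array([0.0683, 0.0683, 0.0683, 0.0684, 0.0685, 0.0687, 0.0687, 0.0688,
       0.0689, 0.0692]), array([0.0685, 0.0685, 0.0685, 0.0686, 0.0686, 0.0687, 0.0687, 0.0689,
       0.0691, 0.0696])]
w10 0.061247575829722026 plate 0.05882315221229281 [array([0.064 , 0.0641, 0.0641, 0.0641, 0.0642, 0.0643, 0.0644, 0.0646,
       0.0649, 0.0653]), array([0.0645, 0.0645, 0.0645, 0.0646, 0.0646, 0.0647, 0.065 , 0.0652,
       0.0654, 0.0657])]
w11 0.05985570014886575 plate 0.05740662591474027 [array([0.0629, 0.063 , 0.0632, 0.0633, 0.0634, 0.0635, 0.0636, 0.0636,
       0.0639, 0.064 ]), array([0.0632, 0.0632, 0.0632, 0.0634, 0.0634, 0.0634, 0.0634, 0.0635,
       0.0635, 0.064 ])]
```

```bash
python3 - <<'E'
from h import *
from station import r
s=r.sense();z=dict(r.get_calibration("wrist"));im,z['d']=r.capture("wrist");np.savez("pics/w25.npz",im=im,E=s['ee_rot'],p=s['tcp_pos'],**z)
t=teal(im)
out=[]
for a in(183,375):
    # tip: brightest orange blob
    g=cv2.resize(im[105:145,a-20:a+20],None,fx=8,fy=8,interpolation=cv2.INTER_CUBIC)
    mk=teal(g);inv=(~mk).astype(np.uint8)
    n,l,st,ce=cv2.connectedComponentsWithStats(inv);i=1+np.argmax(st[1:,4]*(np.linalg.norm(ce[1:]-160,axis=1)<60))
    ys,xs=np.where(l==i);rr=cv2.minAreaRect(np.c_[xs,ys].astype(np.float32));H=np.array(rr[0])/8+[a-20,105]-.44
    X=unproj(z);zz=X[...,2].copy()
    sub=np.zeros((420,560),bool);sub[112:140,a-14:a+14]=1
    v=cv2.cvtColor(g,cv2.COLOR_BGR2HSV)
    b=(g[...,2].astype(int)>235)&(l==i)
    n2,l2,s2,c2=cv2.connectedComponentsWithStats(b.astype(np.uint8))
    for k in range(1,n2):
        if s2[k,4]>300: print('  bright',c2[k]/8+[a-20,105]-.44,s2[k])
    print('hole px',H,np.array(rr[1])/8,rr[2]);out.append(H)
    cv2.imwrite(f"pics/g{a}.png",cv2.resize(g,None,fx=1.25,fy=1.25))
Hw=[plane(z,h,.0497,True)[0] for h in out];print(Hw)
E
python3 -c "
import cv2,numpy as np
cv2.imwrite('pics/g.png',np.hstack([cv2.imread(f'pics/g{a}.png') for a in(183,375)]))"
```

```text
bright [177.77705426 117.1226615 ] [109  91  32  25 387]
  bright [178.38241874 125.21248566] [ 104  144   46   44 1569]
  bright [178.6721134  133.32127577] [116 217  29  25 388]
hole px [182.4975 124.4975] [39.875 39.875] 90.0
  bright [367.83282934 116.10191617] [ 96  84  23  19 334]
  bright [379.6000641  125.41440705] [ 174  146   51   43 1560]
  bright [367.36633803 132.58640845] [ 92 213  24  22 426]
hole px [374.4975 124.4975] [39.875 39.875] 90.0
[array([ 0.43952092, -0.25570552,  0.0497    ]), array([ 0.43662278, -0.15614754,  0.0497    ])]
```

View pics/g.png

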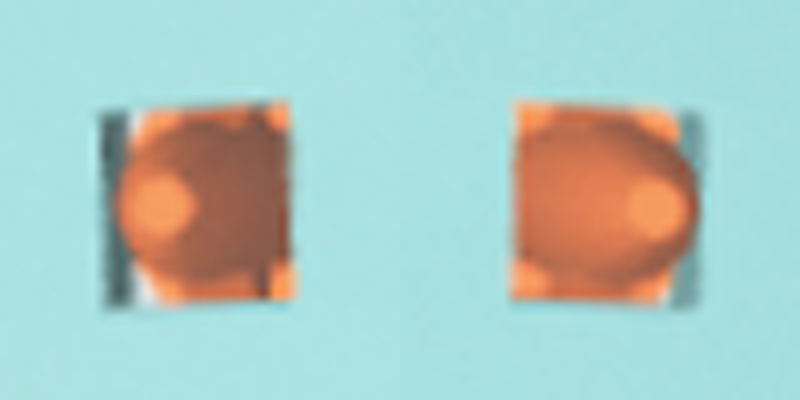

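Run:
```python
from h import *
z=dict(np.load("pics/w25.npz"));E=z['E']
for t,h in(((178.4,125.2),(182.2,125.15)),((379.6,125.4),(375.35,124.95))):
    T=plane(z,t,.0565,True)[0];H=plane(z,h,.0497,True)[0];print('tip-hole mm (tool x,y,z)',(E.T@(T-H)*1000).round(2), T.round(4))
```

```text
tip-hole mm (tool x,y,z) [-6.8   0.05 -0.16] [ 0.4397 -0.2558  0.0565]
tip-hole mm (tool x,y,z) [-6.8   0.2   0.03] [ 0.4368 -0.1555  0.0565]
```

Call:
play_rows(
  plan=[
    [[0.03,0,-0.02,0,0,0],[0.06,0,-0.04,0,0,0],[0.1,0,-0.05,0,0,0],[0.1,0,-0.05,0,0,0]],
  ],
)

```text
time_s: 24.38
tcp_pos: [0.5076, -0.204, 0.0521]
ee_rot: [[0.004, -0.029, 1.0], [-0.001, 1.0, 0.029], [-1.0, -0.001, 0.003]]
wrist_force: [-1.4, 0.6, 22.4]
gripper_width: 0.16
```

```bash
python3 st.py w26; python3 tip.py
```

```text
t 24.38 tcp [ 0.5076 -0.204   0.0521] F [-1.4  0.6 22.4] w 0.16
shift cm [-0.59  0.03  0.02] turn [-0.01   0.02   0.005]
[-1.0e+00 -9.0e-04  3.5e-03] [-4.60880641e-04  5.99711596e-01 -5.44144894e-03]
plate x, slopes [ 0.00222442 -0.00071907 -0.00281295]
plate world z, slopes [4.98515975e-02 6.28802583e-03 2.30353284e-05]
tip z [0.0567 0.0567 0.0568 0.0568 0.0568 0.0569 0.057  0.0571 0.0572 0.0574
 0.0574 0.0577]
tip z [0.0569 0.0569 0.057  0.057  0.057  0.057  0.0571 0.0571 0.0571 0.0574
 0.0576 0.0578]
```

Call:
play_rows(
  plan=[
    [[0,0,0.05,0.06,0.02,0],[0,0,-0.1,-0.06,0.03,0],[0,0,0.05,0.06,0.03,0],[0,0,-0.1,-0.06,0.03,0],[0,0,-0.03,0,0.03,0]],
  ],
)

```text
time_s: 25.15
tcp_pos: [0.5075, -0.2039, 0.0507]
ee_rot: [[-0.001, -0.027, 1.0], [-0.0, 1.0, 0.027], [-1.0, -0.0, -0.001]]
wrist_force: [0.5, -0.8, 13.9]
gripper_width: 0.16
```

```bash
python3 st.py w27; python3 tip.py
```

```text
t 25.15 tcp [ 0.5075 -0.2039  0.0507] F [ 0.5 -0.8 13.9] w 0.16
shift cm [-0.73  0.02  0.02] turn [-0.021 -0.007  0.001]
[-1.0e+00 -1.0e-04 -1.1e-03] [-0.39449404 -0.19231378 -0.1652287 ]
plate x, slopes [0.00255495 0.00080929 0.00279958]
plate world z, slopes [ 0.04815618 -0.00390831 -0.00105685]
tip z [0.061  0.061  0.0611 0.0611 0.0612 0.0612 0.0612 0.0612 0.0613 0.0613
 0.0614 0.0621]
tip z [0.061  0.061  0.061  0.0611 0.0612 0.0612 0.0612 0.0614 0.0614 0.0615
 0.0615 0.0619]
```

View pics/stip.png

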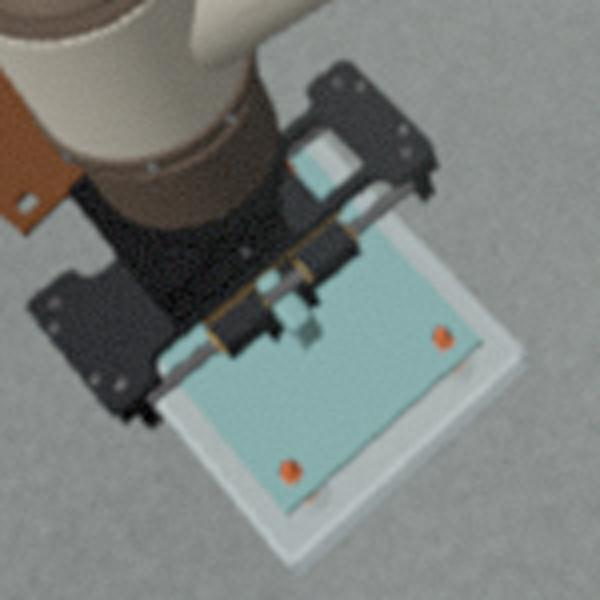

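The force dropped and both rear tips jumped to 12.5 mm above the plate. The 15.7 N load matches all four shoulders pressed 7.3 mm, so all four look clicked. I ease up before releasing.

Call:
play_rows(
  plan=[
    [[-0.2,0,0.05,0,0,0],[-0.4,0,0.1,0,0,0],[-0.6,0,0.15,0,0,0],[-0.8,0,0.2,0,0,0],[-0.8,0,0.2,0,0,0]],
  ],
)

```text
time_s: 25.92
tcp_pos: [0.5073, -0.2036, 0.0561]
ee_rot: [[-0.006, -0.026, 1.0], [0.001, 1.0, 0.026], [-1.0, 0.001, -0.006]]
wrist_force: [3.4, -5.4, 2.7]
gripper_width: 0.158
```

```bash
python3 st.py w28; python3 tip.py
```

```text
t 25.93 tcp [ 0.5073 -0.2036  0.0561] F [ 3.4 -5.4  2.7] w 0.158
shift cm [-0.19 -0.01  0.04] turn [-0.023 -0.036 -0.007]
[-1.      0.0012 -0.0063] [-1.43401001 -1.19317365  0.01900584]
plate x, slopes [ 0.00241752 -0.00051407 -0.00293258]
plate world z, slopes [ 0.05369901 -0.00338011  0.00161394]
tip z [0.0666 0.0666 0.0667 0.0667 0.0667 0.0668 0.0669 0.0671 0.0673 0.0674
 0.0674 0.0677]
tip z [0.0666 0.0667 0.0667 0.0667 0.0668 0.067  0.0671 0.0672 0.0672 0.0673
 0.0675 0.0676]
```

View pics/w28z.png

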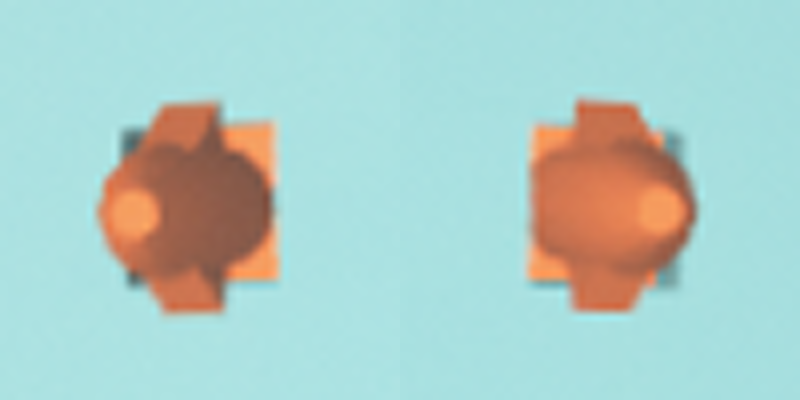

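View pics/stip.png

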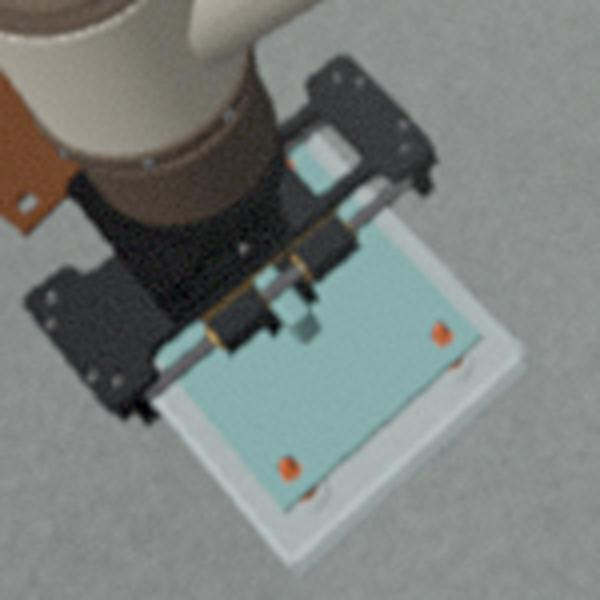

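Barbs are visibly out over the plate on both rear posts, at zoomed y 105 and 310. I relieve the side load, then open.

Call:
play_rows(
  plan=[
    [[-0.1,-0.05,0.06,0,0,0],[-0.18,-0.1,0.12,0,0,0],[-0.18,-0.1,0.12,0,0,0]],
  ],
)

```text
time_s: 26.45
tcp_pos: [0.5072, -0.2037, 0.0571]
ee_rot: [[-0.009, -0.026, 1.0], [0.003, 1.0, 0.026], [-1.0, 0.003, -0.009]]
wrist_force: [5.3, -3.0, 0.6]
gripper_width: 0.162
```

```bash
python3 st.py w29
```

```text
t 26.45 tcp [ 0.5072 -0.2037  0.0571] F [ 5.3 -3.   0.6] w 0.162
shift cm [-0.09 -0.01  0.05] turn [-0.026 -0.054 -0.016]
[-1.      0.0028 -0.0094] [-0.73255273 -1.72909818 -0.03876557]
plate x, slopes [ 0.00236014  0.00092934 -0.00648158]
plate world z, slopes [ 0.05469829 -0.00290248  0.00180406]
```

Call:
play_rows(
  plan=[
    [[-0.03,-0.03,0.1,0,-0.03,0],[-0.06,-0.06,0.2,0,-0.05,0],[-0.08,-0.06,0.25,0,-0.05,0],[-0.08,-0.06,0.25,0,-0.05,0]],
  ],
)

```text
time_s: 27.0
tcp_pos: [0.5073, -0.2037, 0.0572]
ee_rot: [[-0.006, -0.025, 1.0], [0.004, 1.0, 0.025], [-1.0, 0.004, -0.006]]
wrist_force: [3.4, 2.4, 0.7]
gripper_width: 0.159
```

```bash
python3 st.py w30
```

```text
t 27.0 tcp [ 0.5073 -0.2037  0.0572] F [3.4 2.4 0.7] w 0.159
shift cm [-0.08  0.    0.04] turn [-0.03  -0.034 -0.023]
[-1.      0.004  -0.0059] [ 0.46566136 -1.16175561  0.00795299]
plate x, slopes [ 0.002359   -0.00033563 -0.00597472]
plate world z, slopes [ 5.48654202e-02 -3.08797684e-05  4.38453371e-03]
```

Small loads, plate level and home. Opening about 60% (no need to go full).

Call:
play_rows(
  plan=[
    [[0,0.02,0.05,0,0,0],[0,0.02,0.05,0,0,0],[0,0.02,0.05,0,0,0],[0,0.02,0.05,0,0,0],[0,0.02,0.05,0,0,0]],
  ],
  hand=0.7,
)

```text
time_s: 27.68
tcp_pos: [0.5078, -0.204, 0.0574]
ee_rot: [[-0.006, -0.025, 1.0], [0.003, 1.0, 0.025], [-1.0, 0.004, -0.006]]
wrist_force: [0.1, -0.1, -0.0]
gripper_width: 0.637
```

```bash
python3 st.py w31;python3 tip.py
```

```text
t 27.68 tcp [ 0.5078 -0.204   0.0574] F [ 0.1 -0.1 -0. ] w 0.637
shift cm [-0.06  0.03 -0.01] turn [-0.031 -0.033 -0.02 ]
[-1.      0.0035 -0.0057] [ 0.00629505 -0.00085467 -0.00824491]
plate x, slopes [ 0.00235389  0.00345988 -0.00843799]
plate world z, slopes [0.0550812  0.00275631 0.0001212 ]
tip z [0.0676 0.0676 0.0678 0.068  0.0681 0.0681 0.0682 0.0684 0.0685 0.0687
 0.0687 0.0689]
tip z [0.068  0.068  0.0681 0.0681 0.0681 0.0683 0.0683 0.0683 0.0683 0.0684
 0.0684 0.0684]
```

View pics/w31.png

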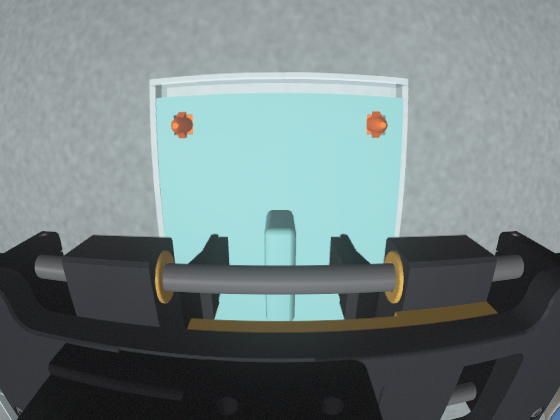

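The fingers are clear of the fin and both rear posts at (182,125) and (376,125) are snapped. Retreating straight up, then forward, to see all four.

Call:
play_rows(
  plan=[
    [[-1,0,0,0,0,0],[-4,0,0,0,0,0],[-8,0,0,0,0,0],[-12,0,1.5,0,0,0],[-16,0,5,0,0,0]],
  ],
)

```text
time_s: 28.45
tcp_pos: [0.5584, -0.2033, 0.2201]
ee_rot: [[-0.004, -0.025, 1.0], [0.003, 1.0, 0.025], [-1.0, 0.003, -0.004]]
wrist_force: [-0.1, 0.2, 0.5]
gripper_width: 0.702
```

Call:
play_rows(
  plan=[
    [[0,0,0,0,0,0],[0,0,0,0,0,0],[0,0,0,0,0,0]],
  ],
)

```text
time_s: 28.82
tcp_pos: [0.5576, -0.2031, 0.2162]
ee_rot: [[-0.008, -0.025, 1.0], [0.004, 1.0, 0.025], [-1.0, 0.004, -0.008]]
wrist_force: [0.4, 0.0, 0.1]
gripper_width: 0.698
```

```bash
python3 wr.py w32
python3 - <<'E'
from h import *
from station import r
z=np.load("pics/w32.npz");im=z['im'];X=unproj(z)
t=teal(im)&(abs(X[...,2]-.055)<.006);P=X[t];print('plane',np.linalg.lstsq(np.c_[np.ones(len(P)),P[:,0]-.508,P[:,1]+.2035],P[:,2],rcond=None)[0],len(P))
c=[]
for b,s in blobs(orange(im),30,600)[0]:
    u,v=b.round().astype(int);
    if 50<v<235 and 200<u<360:
        zz=X[v-12:v+13,u-12:u+13,2];print(b,np.sort(zz[np.isfinite(zz)])[-8:].round(4));c.append(cv2.resize(im[v-15:v+16,u-15:u+16],(290,290),interpolation=cv2.INTER_CUBIC))
if len(c)==4: cv2.imwrite("pics/w32z.png",np.vstack([np.hstack(c[:2]),np.hstack(c[2:])]))
for n in("scene","top"):
    i,_=r.capture(n);cv2.imwrite(f"pics/{n}9.png",i)
E
```

```text
28.825 [ 0.55761044 -0.20310955  0.21615512] 91.43224833771657 [[-0.008  -0.025   0.9997]
 [ 0.0038  0.9997  0.025 ]
 [-1.      0.004  -0.0079]]
o [328.8  73.1] [326  67   8  12  55]
o [226.1  74.3] [224  69   6  11  26]
o [229.1 209.3] [227 204   6  11  34]
o [326.1 209. ] [323 204   8  11  56]
plane [ 0.08776982  0.03884515 -4.22804674] 6
[328.76363636  73.10909091] [0.0672 0.0674 0.0675 0.0677 0.0678 0.0679 0.0681 0.0685]
[229.14705882 209.32352941] [0.0669 0.067  0.0672 0.0676 0.0679 0.0682 0.0682 0.069 ]
[326.14285714 209.03571429] [0.0671 0.0672 0.0673 0.0675 0.0675 0.0677 0.0679 0.0681]
```

View pics/w32.png

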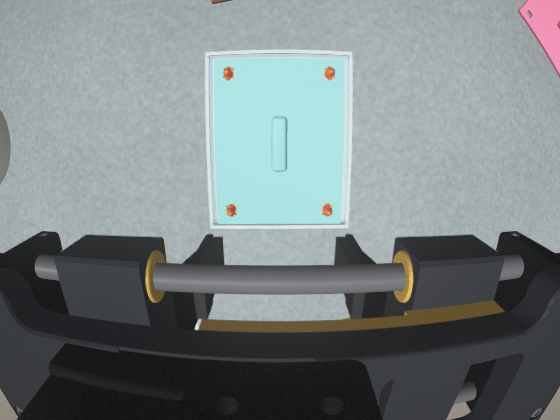

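```bash
ls pics/w32z.png pics/top9.png
```

```text
pics/top9.pngls: cannot access 'pics/w32z.png': No such file or directory
```

View pics/top9.png

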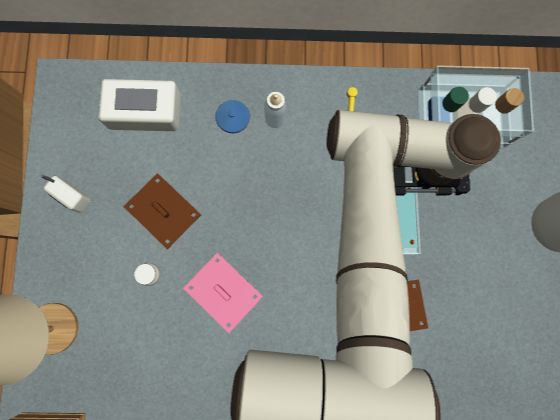

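Run:
```python
from h import *
z=np.load("pics/w32.npz");im=z['im'];X=unproj(z)
R=X[85:200:3,222:340:3].reshape(-1,3);R=R[np.isfinite(R[:,0])&(abs(R[:,2]-.055)<.006)]
print('plane z, dz/dx, dz/dy',np.linalg.lstsq(np.c_[np.ones(len(R)),R[:,0]-.508,R[:,1]+.2035],R[:,2],rcond=None)[0],len(R))
c=[cv2.resize(im[v-15:v+16,u-15:u+16],(290,290),interpolation=cv2.INTER_CUBIC) for u,v in((228,73),(329,73),(231,210),(327,210))]
for u,v in((228,73),(329,73),(231,210),(327,210)):
    zz=X[v-12:v+13,u-12:u+13,2]; print(np.nanmedian(zz),np.sort(zz[np.isfinite(zz)])[-5:])
cv2.imwrite("pics/w32z.png",np.vstack([np.hstack(c[:2]),np.hstack(c[2:])]))
```

```text
plane z, dz/dx, dz/dy [ 0.05495633 -0.00012531 -0.00060416] 1466
0.05497961048263539 [0.06715917 0.06730933 0.06744052 0.06763977 0.06780083]
0.055137835159689924 [0.06772407 0.06784295 0.06788427 0.06806377 0.06852191]
0.05507084220591174 [0.06764962 0.06791607 0.06819277 0.06821235 0.06900047]
0.05501233623807464 [0.06748531 0.06749355 0.06772669 0.06787614 0.06808904]
```

View pics/w32z.png

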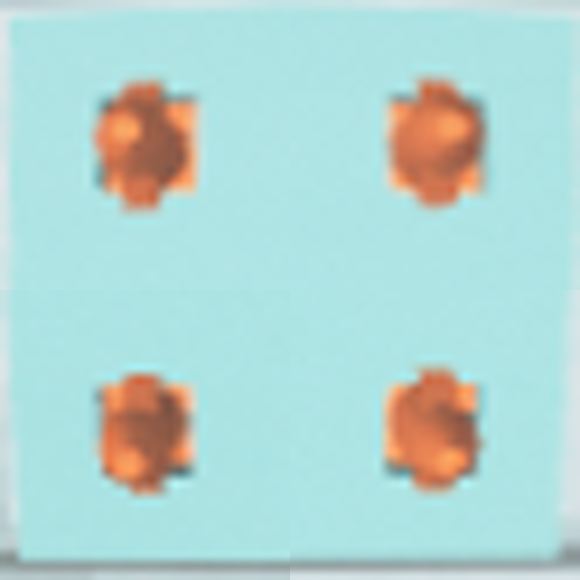

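All four posts show their barbs spread over the plate. The plate is level, its top at z = 55 mm, and the robot touches nothing. Handing in.

```bash
python3 -c "
from station import r
print(r.sense()['wrist_force']);print(r.finish_job())"
```

```text
[ 0.1481602   0.65565723 -0.47823958]
the job is handed in; nothing more can be done
None
```

The blue-green cover is snapped onto all four orange posts and released. I handed the job in at about 29 s.

**What I did:** I located the tray posts and cover holes with the wrist camera and gripped the cover by its fin. I then threaded it over the pins and pressed in small, level steps.

**What went differently than expected:** The barbs did not let go at the stated 16–20 N. At about 24 N (around 11.6 mm of post travel, against the 14 mm limit), a small wiggle in yaw and sideways released all four. Partway through I also eased off once to correct about 0.6 mm of sideways offset and 0.4° of yaw.

**Last checks:**
- **Fit:** in the close-up, the barbs are spread over the plate at all four holes. The plate's top is at 55 mm, so its underside is at 50 mm, level with the unloaded shoulders.
- **Level:** the measured slope is below 0.001 rad, and the tilt fits I took while pressing stayed at about 0.01 rad or less.
- **Robot:** the gripper is open and well above the cover, with no contact force.
- **Bystanders:** the bottle, dish and jar look unmoved in the final top view, but the arm partly hid the rattle. The comb and block are under the cover, so I could not see them at the end; nothing reached down to them.

A first plane fit on the final picture failed because the colour mask caught only 6 points. I redid it with 1,466 points, and the height and slope above come from that second fit.

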